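Mount a rubber test wheel on an abrasion-tester spindle

ROBOT

A 7-joint arm with a two-finger parallel gripper is mounted at the origin on a cart in front of the work surface, level with it; the furniture and walls round the work are solid. World frame = base frame: x ahead of the robot, y to its left, z up, the work surface at z = 0. Lengths are in m, angles in rad, forces in N, time in s.
With the tool pointing down it reaches from about 0.425 to 0.875 m from the base axis. Payload 4.7 kg.
Tool frame: the origin (TCP) lies on the centre line of the jaws, within the pads' length; the fingertips stand 8 mm ahead of it and the grasp point (between the pads) lies 11 mm behind it; z points along the fingers, y is the direction in which the jaws open and shut (so a half turn about z gives the same grasp; the last joint's range is limited). The gripper opens to 87 mm and grips with 3 to 60 N. Pads are 19 mm wide; open, the fingers measure 117 mm over their backs; the gripper's body (75 mm by 190 mm) begins 51 mm behind the grasp point.
Start: joints at [-1.167, 0.321, -0.07, 1.45, 0.023, 1.371, -0.057], TCP at [0.247, 0.601, 0.231] pointing down, gripper open.
Joint ranges: [-2.86, 2.86], [-0.3, 2.09], [-1.38, 1.24], [0.06, 2.45], [-1.56, 4.7], [0.09, 2.05], [-2.69, 2.69]. Speed limits (rad/s): [2.57, 2.57, 3.14, 3.14, 3.14, 3.14, 3.14].

INTERFACE

Orientations are given as a rotation vector (axis times angle).
In Python, from bench import status, optics, order gives the robot as it stands.
- The arm moves only by the tool step_arm, never from a script. Its argument "rows" is a list of rows, each a list of 3 entries, a list of its own where there are three numbers: the turn, a rotation vector about the tool's x, y, z in degrees, then the shift along the tool's x, y, z in mm, then the finger opening in mm, from 0 to 87. A call has 1 to 12 rows; each row shifts and turns the pose as measured when the row begins, along the tool's axes as they then stand; what a row does not reach is not made up. A row lasts 1/12 s, in which the tool goes at most 41.7 mm and 7.16 degrees, less where a joint would pass 70% of its speed; a pose out of reach is approached as far as the arm can. A call is refused whole if a number of a shift passes 41.7 or a number of a turn 7.16, either way. A call with a gripper value outside its range is refused whole. The fingers move at their own pace and stop on an object; "grip_force" is the grip in N (left out, the last holds). Time passes only in rows, so rows that do not move let the fingers close. It gives the time, the measured TCP pose, the force and the opening at its end, in the units of the state.
- status.get_state(): the state, without advancing time (a new reading comes with each control period).
- optics.get_image(name): name is "side" or "top" or "wrist"; returns a dict with "frame" (480x640x3 uint8, red, green, blue), "range_z" (480x640 float32, m along the optical axis (not along the pixel's ray), 0 where there is no reading), "K" (3x3 intrinsics, pixels), "k1" (the pictures are not rectified: a ray, as slopes to the right and down, at radius r is drawn at 1 + k1 r^2 times it, then the intrinsics apply), "R" (3x3) and "t" (3): a world point X has camera coordinates R X + t. Camera axes: x right, y down, z forward; pixel columns grow to the right and rows downward; lengths in m; the calibration is good to about 2 mm. A picture is of the moment at which its call begins.
- order.close_job(): hands the job in, once; it reports no verdict.
The state is a dict: "time": time; "joint_positions": joint angles; "qd": joint speeds; "joint_torque": joint torques, N m; "position": TCP position; "tool_rot": TCP orientation; "ft_force": force on the tool from outside, world axes, zero at the start; "torque": the same for the moment, N m; "grip_width": opening from 0.0 (shut) to 1.0 (fully open).
Only numpy, scipy, OpenCV 4.12 (cv2) and the standard library are available. Lean on these libraries where they do the work, as an engineer would, in place of code of your own. Each camera call takes 0.05 s, during which the arm holds its last target.

TASK

Mount the rubber test wheel on the leaning spindle of the abrasion-tester head: slide the wheel on first until it sits fully home against the spindle's shoulder, then the metal clamp flange on top of it with its narrow hub outward, also fully home. Then swing the pivoted C-washer all the way in around the spindle's neck so that the stack is retained. Leave the calculator, the dish and the bottle where they are.

Things in the scene. Friction and masses are not known exactly. Their poses are not given: they have to be found in the camera images.
- test_wheel: Black rubber test wheel, a plain ring: outer diameter 56, bore 23, thickness 13 mm, about 45 g. Lies flat on the bench at the start. Origin at its centre (6.5 mm above its underside), z along its axis. Can be gripped across its outer diameter.
- clamp_flange: Clamp flange of bare aluminium colour, a stepped ring: a disc 44 mm in diameter and 6 mm thick with a hub 28 mm in diameter and 12 mm high on it (18 mm overall), bore 17.5 mm right through, about 100 g. Lies disc down, hub up, at the start. Origin at the centre of the disc's flat underside, z along its axis towards the hub. Can be gripped across the hub.
- spindle_head: Grey cast spindle head fixed on the bench (it differs in place and yaw from run to run), foot plate 150 x 104 mm. Origin on the bench under the spindle's shoulder. At yaw 0 the spindle leans towards -x (the robot): it stands 30 degrees from vertical, leaning to this body's -x.
- wheel_seat (a point): Point on the spindle's axis where the wheel's origin lies when home, 6.5 mm out from the flat face of the shoulder (collar 44 mm in diameter). Frame fixed to the head: z along the spindle to its free end, y level, x up the slope, away from the side it leans to. The C-washer's post stands beside the spindle on the +x side: fingers closing along y clear it, along x they do not.
- flange_seat (a point): Point on the spindle's axis where the clamp flange's origin lies when it is home on the wheel, 13 mm out from the shoulder face. Same axes as wheel_seat.
- spindle_tip (a point): Centre of the spindle's free end, 54 mm out from the shoulder face; axes as wheel_seat. Outward from that face: pilot for the wheel 20 mm in diameter to 5 mm, tapering to 14 mm at 10 mm; shaft 14 mm in diameter to 31 mm; neck 9 mm in diameter to 41 mm; head 14 mm in diameter to 47 mm, then a cone ending 6 mm wide at 54 mm.
- swing_washer (a joint): Swing C-washer: flat steel arm, 5 mm thick, on a post parallel to the spindle; angle in rad. 0: home at its stop, 10.5 mm slot round the neck; grows as it opens counterclockwise, seen from the spindle's free end, to wheel_seat's -y side. Starts at 1.2 to 1.8, stays where left (0.5 N at the pin moves it). Its underside clears the hub by 2 mm when wheel and flange are home, else it hits the flange.
- swing_pin (a point): Grip point on the upright round handle pin at the free end of the C-washer arm, 16 mm above the arm's upper face; pin 10 mm in diameter, 28 mm long (ends 12 mm above this point), parallel to the spindle, 75 mm from the pivot's axis. z along the pin towards its free end.
- swing_pivot (a point): Centre of the C-washer's pivot, level with the arm's upper face (38 mm out from the shoulder face), 50 mm from the spindle's axis along wheel_seat's +x; a screw head 17 mm in diameter stands 5 mm above it. z parallel to the spindle.
- bystander_calculator: Desk calculator, 150 x 107 x 26 mm, flat on the bench; origin at the centre of its underside. To be left alone.
- bystander_dish: Shallow white dish, 124 mm in diameter, 21 mm high; origin at the centre of its underside. To be left alone.
- bystander_bottle: Small glass bottle with a white cap, 46 mm in diameter, 71 mm high, standing; origin at the centre of its underside. To be left alone.

How it is judged:
By the outcome, as a careful person would: the job done as asked, in the order asked, and still so for the second after the job is handed in, with the robot touching nothing.
It also fails if it takes over 72 s, if anything falls off the work surface, if the arm or the gripper's body presses on something with over 40 N, if the wrist force passes 120 N, or if a joint passes its speed limit or range.

## Working session

There is one attempt and no reset: what is moved stays moved. The work goes in short steps, Python scripts to look and compute and a tool call to move; the robot and the scene stay as the last step left them, time stands still between calls to the robot, and variables do not carry over. Pictures are saved under pics/ and viewed, and the job is handed in when it is done.

Besides the shell and the picture viewer there is one more tool, called after ">>>" by a JSON object that holds its "api" and its "payload", one argument or row to a line. step_arm: Moves the arm, as the interface text tells. Its arguments: {"type":"object","properties":{"rows":{"type":"array"},"grip_force":{"type":"number"}},"required":["rows"]}

```bash
ls; mkdir -p pics; cat > h.py <<'E'
import numpy as np, cv2
from bench import status, optics, order
from scipy.spatial.transform import Rotation as Ro
def snap(n,tag):
    d=optics.get_image(n); np.savez(f'pics/{tag}.npz',**d)
    cv2.imwrite(f'pics/{tag}.png',cv2.cvtColor(d['frame'],cv2.COLOR_RGB2BGR)); return d
def load(tag): return dict(np.load(f'pics/{tag}.npz'))
def cloud(d):
    K=d['K'];k1=float(d['k1']);z=d['range_z'].astype(float)
    v,u=np.mgrid[0:480,0:640]
    xd=(u-K[0,2])/K[0,0];yd=(v-K[1,2])/K[1,1]
    x,y=xd.copy(),yd.copy()
    for _ in range(10):
        s=1+k1*(x*x+y*y);x=xd/s;y=yd/s
    P=np.stack([x*z,y*z,z],-1)
    W=(P-d['t'])@d['R']
    W[z<=0]=np.nan
    return W
def ray(d,u,v):
    K=d['K'];k1=float(d['k1'])
    xd=(u-K[0,2])/K[0,0];yd=(v-K[1,2])/K[1,1];x,y=xd,yd
    for _ in range(20):
        s=1+k1*(x*x+y*y);x=xd/s;y=yd/s
    return -d['R'].T@d['t'], d['R'].T@np.array([x,y,1.])
def onplane(d,u,v,z):
    o,r=ray(d,u,v); return o+r*(z-o[2])/r[2]
def proj(d,X):
    c=d['R']@np.asarray(X)+d['t'];x,y=c[0]/c[2],c[1]/c[2];s=1+float(d['k1'])*(x*x+y*y)
    return np.array([d['K'][0,0]*x*s+d['K'][0,2],d['K'][1,1]*y*s+d['K'][1,2]])
def crop(tag,x0,y0,w,h,f,out):
    im=cv2.imread(f'pics/{tag}.png')[y0:y0+h,x0:x0+w]
    cv2.imwrite(f'pics/{out}.png',cv2.resize(im,None,fx=f,fy=f,interpolation=cv2.INTER_CUBIC))
E
python3 - <<'E'
from h import *
for n in ['side','top','wrist']:
    d=snap(n,n+'0'); print(n,d['K'].round(1).tolist(),d['k1'],(-d['R'].T@d['t']).round(3),d['R'].round(2).tolist())
print(status.get_state())
E
```

```text
pics
side [[549.1, 0.0, 316.6], [0.0, 549.1, 230.4], [0.0, 0.0, 1.0]] -0.12765393622190607 [ 0.007 -0.818  0.656] [[0.84, -0.55, -0.0], [-0.27, -0.41, -0.87], [0.48, 0.73, -0.49]]
top [[564.1, 0.0, 317.7], [0.0, 564.1, 241.0], [0.0, 0.0, 1.0]] -0.08597633900579149 [0.289 0.01  1.517] [[-0.01, -1.0, 0.01], [-0.98, 0.01, -0.18], [0.18, -0.01, -0.98]]
wrist [[431.4, 0.0, 318.6], [0.0, 431.4, 239.0], [0.0, 0.0, 1.0]] -0.028377257502586035 [0.174 0.631 0.384] [[0.38, 0.92, -0.0], [0.89, -0.36, 0.28], [0.26, -0.11, -0.96]]
{'time': 0.15, 'joint_positions': array([-1.16691983,  0.32163786, -0.07007396,  1.45139963,  0.02261154,
        1.37079057, -0.05687111]), 'qd': array([-7.79847510e-04, -1.97827392e-03,  5.21420794e-04, -2.45486188e-03,
       -3.23361952e-05, -2.64049843e-03, -4.17699079e-05]), 'joint_torque': array([ 3.76461940e-04, -4.91794860e+01, -4.04220410e-01, -3.12880504e+01,
       -6.38452219e-02,  4.04324604e-02,  1.12725677e-04]), 'position': array([0.24688619, 0.6008495 , 0.22971989]), 'tool_rot': array([-6.08285912e-01, -3.08195575e+00,  2.25858097e-03]), 'ft_force': array([-0.03923542,  0.28227086,  0.22236908]), 'torque': array([-0.02606785,  0.01242717,  0.01531197]), 'grip_width': 0.9988529578661246}
```

View pics/side0.png

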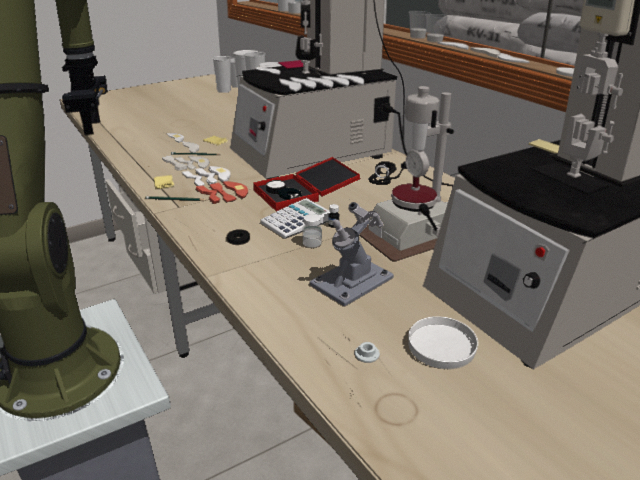

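View pics/top0.png

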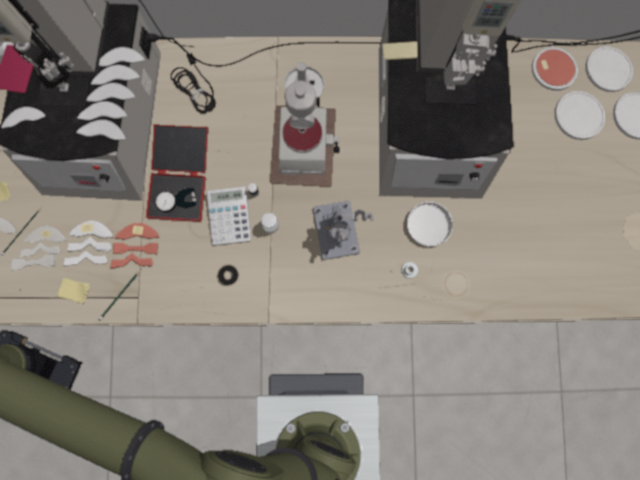

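View pics/wrist0.png

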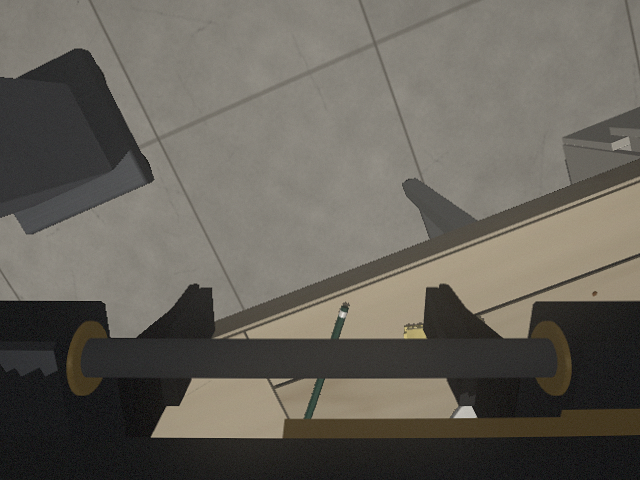

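```bash
python3 - <<'E'
from h import *
crop('top0',290,180,110,100,7,'c_head_top'); crop('side0',290,190,130,120,6,'c_head_side')
crop('top0',200,245,60,60,8,'c_wh'); crop('top0',380,240,60,60,8,'c_fl')
d=load('top0');W=cloud(d);s=load('side0');S=cloud(s)
for u,v in [(228,275),(217,275),(410,270),(338,230),(270,222),(429,225)]: print(u,v,onplane(d,u,v,0).round(3),W[v,u].round(3))
# wheel pts: z~13mm near
def reg(W,c,r,zlo,zhi):
    m=(np.hypot(W[...,0]-c[0],W[...,1]-c[1])<r)&(W[...,2]>zlo)&(W[...,2]<zhi)
    return W[m],m
for nm,(u,v) in dict(wheel=(228,275),flange=(410,270)).items():
  c=onplane(d,u,v,0.01)
  for X in(W,S):
    p,m=reg(X,c,.05,.006,.05); print(nm,len(p),p.mean(0).round(4),p.min(0).round(4),p.max(0).round(4))
E
```

```text
228 275 [0.472 0.24  0.   ] [0.472 0.24  0.003]
217 275 [0.472 0.27  0.   ] [0.47  0.268 0.015]
410 270 [ 0.481 -0.254  0.   ] [ 0.481 -0.254 -0.002]
338 230 [ 0.593 -0.06   0.   ] [ 0.567 -0.054  0.133]
270 222 [0.618 0.127 0.   ] [0.602 0.121 0.073]
429 225 [ 0.605 -0.311  0.   ] [ 0.606 -0.312 -0.002]
wheel 341 [0.4722 0.2395 0.0133] [0.4224 0.1903 0.0061] [0.5143 0.285  0.0238]
wheel 267 [0.467  0.2328 0.0129] [0.4399 0.208  0.0062] [0.4961 0.264  0.0175]
flange 203 [ 0.48   -0.2507  0.0116] [ 0.4336 -0.294   0.006 ] [ 0.5265 -0.2058  0.0277]
flange 341 [ 0.4767 -0.257   0.0124] [ 0.4565 -0.2761  0.006 ] [ 0.5008 -0.2323  0.022 ]
```

View pics/c_head_top.png

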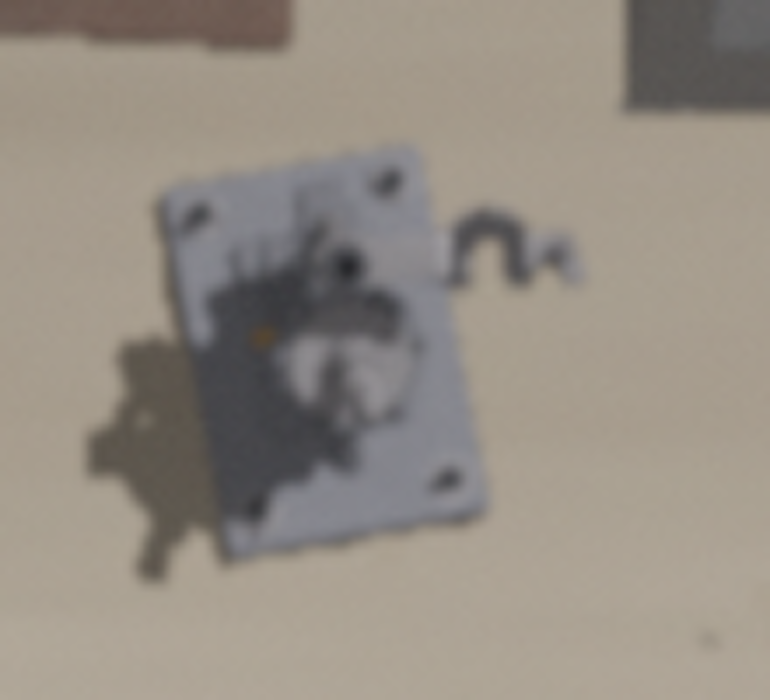

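View pics/c_head_side.png

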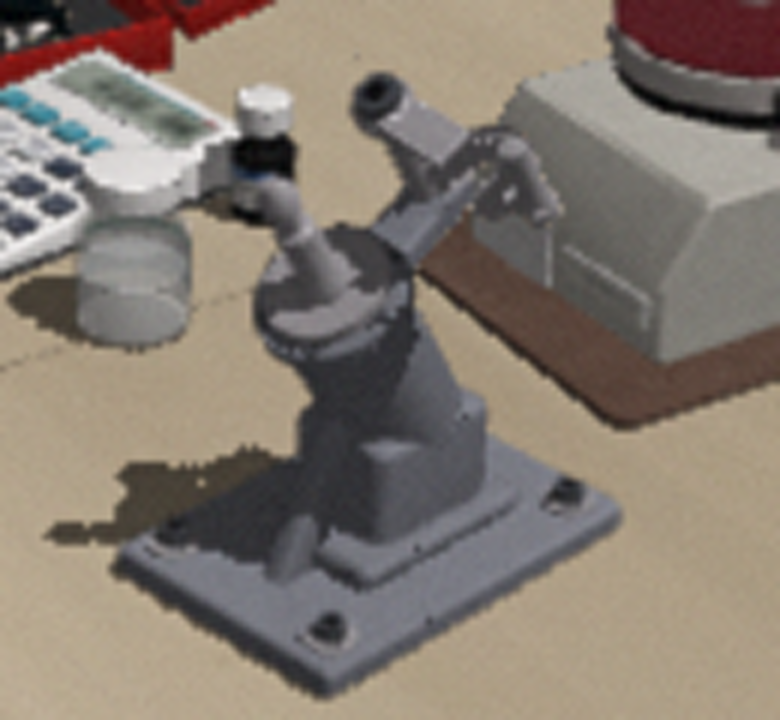

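View pics/c_wh.png

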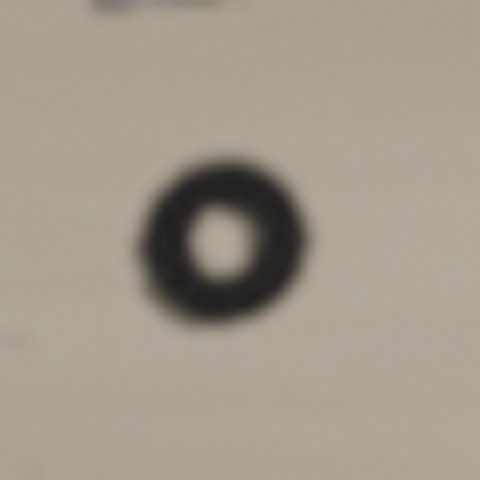

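View pics/c_fl.png

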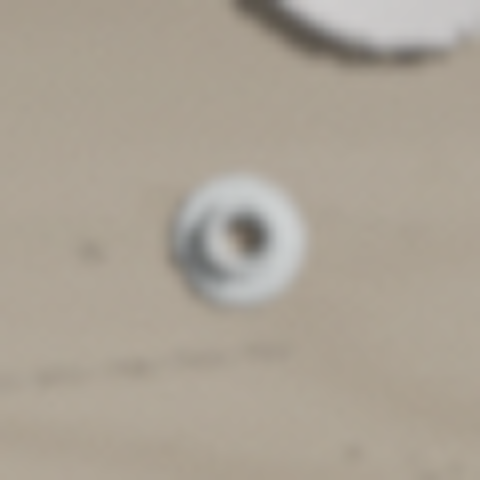

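```bash
cat >> h.py <<'E'
def tool():
    s=status.get_state(); return np.array(s['position']),Ro.from_rotvec(s['tool_rot']),s
def plan(p,R=None,verbose=True):
    """rotation first (tool deg), then shift in the new tool axes (mm)"""
    p0,R0,s=tool()
    R=R0 if R is None else R
    rv=(R0.inv()*R).as_rotvec(degrees=True); sh=R.inv().apply(np.asarray(p)-p0)*1000
    print('t %.2f rot'%s['time'],rv.round(2),'n>=%d'%np.ceil(np.abs(rv).max()/7.16),'shift',sh.round(1),'n>=%d'%np.ceil(np.linalg.norm(sh)/41.7), 'F',s['ft_force'].round(1),'w',round(s['grip_width']*87,1),'p',p0.round(4),'q',s['joint_positions'].round(2))
def Rzy(z,y):
    z=np.array(z,float);z/=np.linalg.norm(z);y=np.array(y,float);y-=z*(y@z);y/=np.linalg.norm(y)
    return Ro.from_matrix(np.stack([np.cross(y,z),y,z],1))
E
python3 - <<'E'
from h import *
p,R,s=tool(); print(R.as_matrix().round(3))
d=load('wrist0'); print('tcp px',proj(d,p),'grasp',proj(d,p-R.as_matrix()[:,2]*.011))
# camera in tool frame
Rt=R.as_matrix(); c=-d['R'].T@d['t']; print('cam in tool',(Rt.T@(c-p)).round(4)); print((d['R']@Rt).round(3))
plan([0.472,0.24,0.20],Rzy([0,0,-1],[-.24,.472,0]))
plan([0.472,0.24,0.20],Rzy([0,0,-1],[.24,-.472,0]))
t=load('top0')
print(onplane(t,227.3,274.6,.0065), onplane(t,380+(242)/8-.5,240+240/8-.5,.006))
E
```

```text
[[-0.925  0.38  -0.   ]
 [ 0.38   0.925 -0.001]
 [-0.    -0.001 -1.   ]]
tcp px [319.17304157 319.54361109] grasp [319.21904029 333.21433494]
cam in tool [ 0.0791 -0.0003 -0.1547]
[[-0.     1.    -0.   ]
 [-0.959 -0.    -0.284]
 [-0.284  0.     0.959]]
t 0.15 rot [-8.000e-02 -3.000e-02 -4.928e+01] n>=7 shift [ -37.1 -423.7   29.7] n>=11 F [-0.   0.3  0.2] w 86.9 p [0.2469 0.6008 0.2297] q [-1.17  0.32 -0.07  1.45  0.02  1.37 -0.06]
t 0.15 rot [-4.0000e-02  1.0000e-01  1.3072e+02] n>=19 shift [ 37.1 423.7  29.7] n>=11 F [-0.   0.3  0.2] w 86.9 p [0.2469 0.6008 0.2297] q [-1.17  0.32 -0.07  1.45  0.02  1.37 -0.06]
[0.47225174 0.2411482  0.0065    ] [ 0.48137314 -0.25199531  0.006     ]
```

>>> {"api": "step_arm", "payload": {
  "rows": [
    [[0,0,-7],[0,0,0],87],
    [[0,0,-7],[0,0,0],87],
    [[0,0,-7],[0,0,0],87],
    [[0,0,-7],[0,0,0],87],
    [[0,0,-7],[0,0,0],87],
    [[0,0,-7],[0,0,0],87],
    [[0,0,-7],[0,0,0],87]
  ]
}}

```text
time: 0.73
position: [0.2461, 0.5992, 0.2261]
tool_rot: [0.756, -3.045, 0.01]
ft_force: [-0.9, 0.5, -0.3]
grip_width: 1.0
```

>>> {"api": "step_arm", "payload": {
  "rows": [
    [[0,0,0],[-3,-38,2],87],
    [[0,0,0],[-3,-38,2],87],
    [[0,0,0],[-3,-38,2],87],
    [[0,0,0],[-3,-38,2],87],
    [[0,0,0],[-3,-38,2],87],
    [[0,0,0],[-3,-38,2],87],
    [[0,0,0],[-3,-38,2],87],
    [[0,0,0],[-3,-38,2],87],
    [[0,0,0],[-3,-38,2],87],
    [[0,0,0],[-3,-38,2],87],
    [[0,0,0],[-3,-38,2],87]
  ]
}}

```text
time: 1.65
position: [0.4734, 0.241, 0.1986]
tool_rot: [0.796, -3.026, 0.003]
ft_force: [-0.0, 0.2, -0.8]
grip_width: 0.999
```

```bash
python3 - <<'E'
from h import *
plan([0.472,0.24,0.20],Rzy([0,0,-1],[-.24,.472,0]))
d=snap('wrist','w1')
E
```

```text
t 1.65 rot [ 0.05 -0.71  2.52] n>=1 shift [ 1.7 -0.2 -1.4] n>=1 F [-0.   0.2 -0.8] w 86.9 p [0.4734 0.241  0.1986] q [-0.6   0.1   0.09  1.78 -0.01  1.27  1.57]
```

View pics/w1.png

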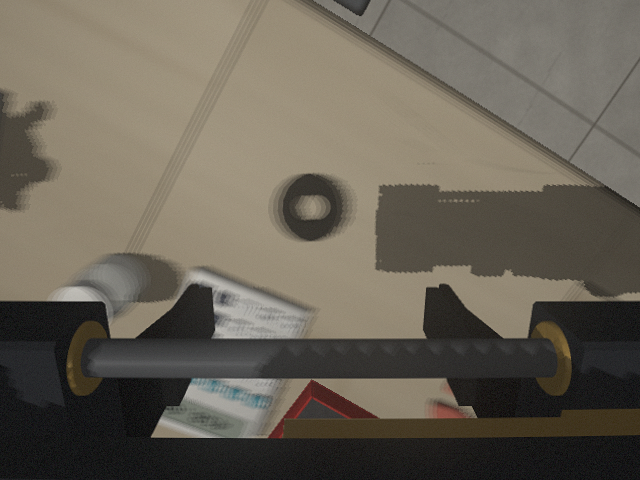

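```bash
python3 - <<'E'
from h import *
d=snap('wrist','w2')
crop('w2',250,150,130,110,6,'c_w2')
p,R,s=tool();print(p,s['qd'].round(3))
W=cloud(d)
m=(np.hypot(W[...,0]-.472,W[...,1]-.241)<.05)&(W[...,2]>.009)
q=W[m];print(len(q),q.mean(0),np.percentile(q,[1,99],axis=0))
m2=(np.hypot(W[...,0]-.472,W[...,1]-.241)<.08)&(W[...,2]<.006);print(np.median(W[m2][:,2]))
E
```

```text
[0.4767991  0.23463795 0.19830047] [-0.052  0.001 -0.098 -0.006 -0.067  0.005 -0.066]
57214 [0.44911271 0.2358598  0.26929857] [[0.42653235 0.19224954 0.01284604]
 [0.48331855 0.27502725 0.30266486]]
0.0006855740714074045
```

View pics/c_w2.png

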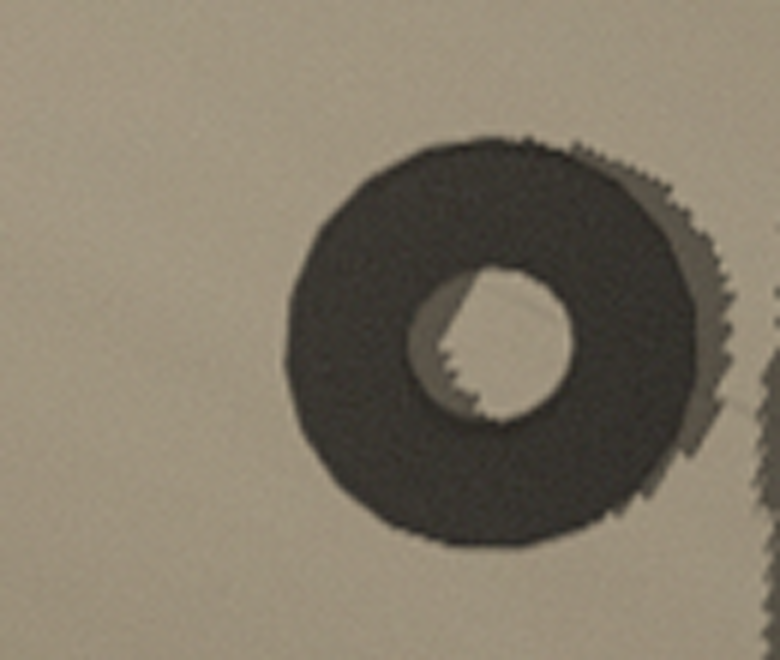

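```bash
cat >> h.py <<'E'
def circfit(P):
    A=np.c_[2*P,np.ones(len(P))];b=(P**2).sum(1);s=np.linalg.lstsq(A,b,rcond=None)[0]
    return s[:2],np.sqrt(s[2]+s[:2]@s[:2])
def ellcircle(d,mask,z):
    cs,_=cv2.findContours(mask.astype(np.uint8),cv2.RETR_EXTERNAL,cv2.CHAIN_APPROX_NONE)
    c=max(cs,key=cv2.contourArea)[:,0,:]
    P=np.array([onplane(d,u,v,z)[:2] for u,v in c]); return circfit(P)
E
python3 - <<'E'
from h import *
d=snap('wrist','w3');W=cloud(d)
p,R,s=tool();print(p,s['qd'].round(3),s['time'])
g=d['frame'].sum(2)
m=(np.hypot(W[...,0]-.472,W[...,1]-.241)<.04)&(W[...,2]>.009)&(W[...,2]<.02)&(g<200)
q=W[m];print(m.sum(),q.mean(0),ellcircle(d,m,.013))
E
```

```text
[0.47466179 0.23877227 0.19836299] [-0.043  0.    -0.081 -0.005 -0.038 -0.    -0.019] 1.8
2720 [0.46703005 0.23810843 0.01352264] (array([0.46749647, 0.23833324]), np.float64(0.026302409907738078))
```

>>> {"api": "step_arm", "payload": {
  "rows": [
    [[0,0,0],[0,0,0],87],
    [[0,0,0],[0,0,0],87],
    [[0,0,0],[0,0,0],87]
  ]
}}

```text
time: 2.05
position: [0.4728, 0.2414, 0.1979]
tool_rot: [0.788, -3.027, 0.003]
ft_force: [-0.3, 0.6, 0.6]
grip_width: 0.995
```

```bash
python3 - <<'E'
from h import *
for n in ['wrist','top','side']:
    d=snap(n,n[0]+'4');W=cloud(d)
    g=d['frame'].astype(int).sum(2)
    near=np.zeros(g.shape,bool)
    c=proj(d,[.47,.239,.0065]).astype(int)
    r=45 if n=='wrist' else 22
    near[c[1]-r:c[1]+r,c[0]-r:c[0]+r]=1
    m=near&(g<(230 if n=='wrist' else 220))
    # exclude shadow: shadow lighter
    ys,xs=np.nonzero(m)
    c0,rr=ellcircle(d,m,.0065 if n=='side' else .013)
    print(n,m.sum(),c0.round(4),rr, 'pix ext',xs.min(),xs.max(),ys.min(),ys.max(), 'dark',np.percentile(g[m],[5,50,95]))
    b=W[(abs(W[...,0]-.47)<.07)&(abs(W[...,1]-.24)<.06)&(abs(W[...,2])<.007)]; print(' table z',np.median(b[:,2]))
p,R,s=tool();print(p,s['qd'].round(3),s['time'])
E
```

```text
wrist 3198 [0.4676 0.2377] 0.027530871705978902 pix ext 282 356 174 241 dark [139. 155. 180.]
 table z 0.0006848466310118183
top 340 [0.5254 0.231 ] 0.028847889898629523 pix ext 215 249 253 284 dark [ 89. 132. 212.]
 table z 0.0009651314255156699
side 410 [0.471  0.2402] 0.03192924650405969 pix ext 215 249 221 244 dark [ 42.  83. 217.]
 table z 0.0015117478513622209
[0.47298482 0.24128682 0.19798747] [ 0.004 -0.003  0.008 -0.003  0.002  0.001  0.002] 2.2
```

```bash
python3 - <<'E'
from h import *
d=load('w4');p,R,s=tool();Rm=R.as_matrix()
for y in(-.0435,.0435):
  for x in(-.0095,.0095):
    for z in(.008,):
      print(x,y,z,proj(d,p+Rm@[x,y,z]).round(1), end=' ')
  print()
im=cv2.imread('pics/w4.png'); im=cv2.convertScaleAbs(im,alpha=3,beta=30)
a=im[260:440,90:240];b=im[260:440,400:550]
cv2.imwrite('pics/c_tips.png',np.hstack([cv2.resize(a,None,fx=2.6,fy=2.6),cv2.resize(b,None,fx=2.6,fy=2.6)]))
E
```

```text
-0.0095 -0.0435 0.008 [213.  330.4] 0.0095 -0.0435 0.008 [209.7 288.7] 
-0.0095 0.0435 0.008 [419.6 330.4] 0.0095 0.0435 0.008 [422.8 288.6]
```

View pics/c_tips.png

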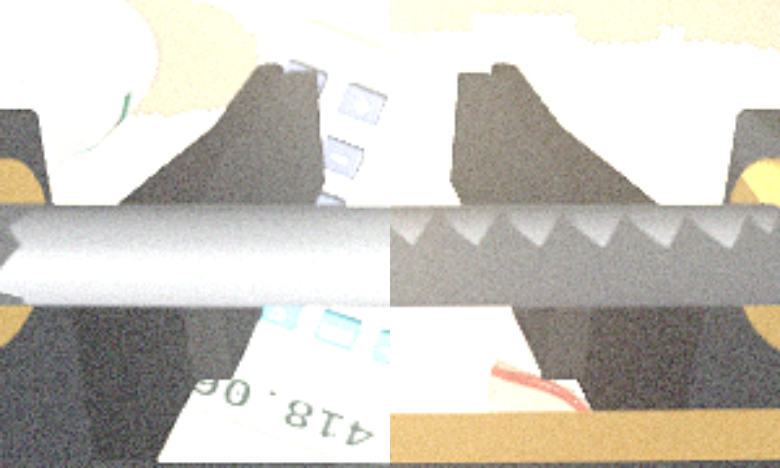

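```bash
python3 - <<'E'
from h import *
plan([0.470,0.2395,0.07],Rzy([0,0,-1],[-.45,.89,0]))
E
```

```text
t 2.20 rot [ 0.07 -0.8   2.38] n>=1 shift [  3.5  -0.2 128. ] n>=4 F [-0.2 -0.7 -1.4] w 86.8 p [0.473  0.2413 0.198 ] q [-0.6   0.1   0.09  1.78 -0.01  1.27  1.57]
```

>>> {"api": "step_arm", "payload": {
  "rows": [
    [[0,-0.8,2.4],[1,0,28],87],
    [[0,0,0],[1,0,32],87],
    [[0,0,0],[1,0,32],87],
    [[0,0,0],[0.5,0,28],87],
    [[0,0,0],[0,0,0],87],
    [[0,0,0],[0,0,0],87],
    [[0,0,0],[0,0,0],87]
  ]
}}

```text
time: 2.78
position: [0.4699, 0.2459, 0.0781]
tool_rot: [-0.737, 3.046, 0.007]
ft_force: [-1.0, 0.0, -1.1]
grip_width: 1.0
```

```bash
python3 - <<'E'
from h import *
d=snap('wrist','w5');p,R,s=tool()
plan([0.470,0.2395,0.07],Rzy([0,0,-1],[-.45,.89,0]))
print('wheel guess px',proj(d,[.4676,.2377,.013]),proj(d,[.472,.241,.013]))
E
```

```text
t 2.83 rot [0.15 0.59 0.38] n>=1 shift [ 3.7 -5.8  8.9] n>=1 F [0.4 0.3 0.3] w 87.1 p [0.4707 0.2463 0.0789] q [-0.61  0.19  0.08  1.93 -0.02  1.01  1.53]
wheel guess px [305.24148117 252.03016466] [307.04380967 261.54300444]
```

View pics/w5.png

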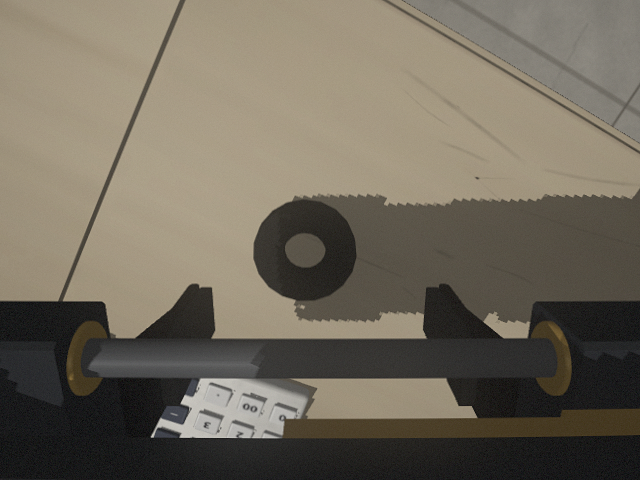

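```bash
python3 - <<'E'
from h import *
plan([0.4668,0.2373,0.035],Rzy([0,0,-1],[-.45,.89,0]))
E
```

```text
t 2.83 rot [0.15 0.59 0.38] n>=1 shift [ 7.5 -6.3 43.9] n>=2 F [0.4 0.3 0.3] w 87.1 p [0.4707 0.2463 0.0789] q [-0.61  0.19  0.08  1.93 -0.02  1.01  1.53]
```

>>> {"api": "step_arm", "payload": {
  "rows": [
    [[0,0.6,0.4],[4,-3,22],87],
    [[0,0,0],[3.5,-3,20],87],
    [[0,0,0],[0,0,0],87],
    [[0,0,0],[0,0,0],87]
  ]
}}

```text
time: 3.17
position: [0.4733, 0.2422, 0.0449]
tool_rot: [-0.726, 3.042, 0.012]
ft_force: [0.8, -0.2, -0.1]
grip_width: 1.001
```

```bash
python3 - <<'E'
from h import *
d=snap('wrist','w6');p,R,s=tool()
plan([0.4668,0.2373,0.0105],Rzy([0,0,-1],[-.45,.89,0]))
print('wheel guess px',proj(d,[.4676,.2377,.013]),proj(d,[.4668,.2373,.013]))
crop('w6',200,200,240,180,3,'c_w6')
E
```

```text
t 3.22 rot [0.23 0.9  0.03] n>=1 shift [ 8.  -1.4 34.5] n>=1 F [-0.3  0.7  0.2] w 87.0 p [0.4733 0.2422 0.045 ] q [-0.6   0.23  0.09  1.96 -0.03  0.93  1.54]
wheel guess px [313.52597714 272.11401852] [313.52892111 270.30817317]
```

View pics/c_w6.png

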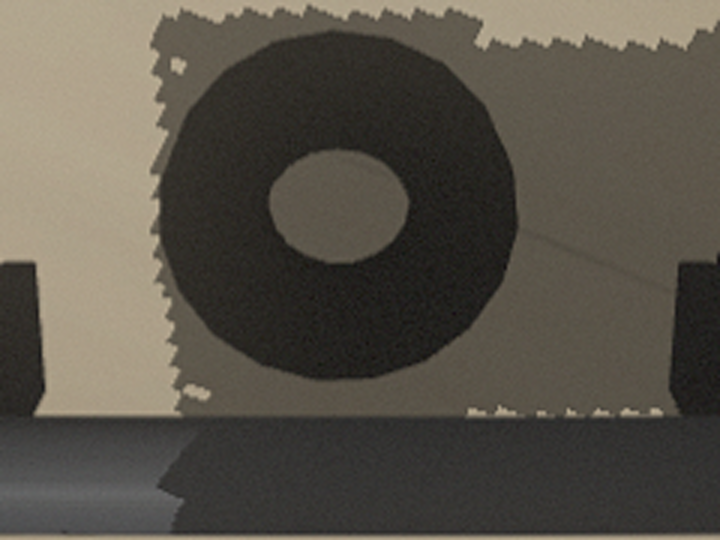

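>>> {"api": "step_arm", "payload": {
  "rows": [
    [[0,0.9,0],[5,-1,17],87],
    [[0,0,0],[4,0,15],87],
    [[0,0,0],[0,0,0],87],
    [[0,0,0],[0,0,0],87]
  ]
}}

```text
time: 3.55
position: [0.4696, 0.2401, 0.0166]
tool_rot: [-0.729, 3.049, 0.011]
ft_force: [-0.2, 0.4, 1.0]
grip_width: 1.0
```

```bash
python3 - <<'E'
from h import *
d=snap('wrist','w7');p,R,s=tool()
plan([0.466,0.2369,0.0105],Rzy([0,0,-1],[-.45,.89,0]))
print('wheel guess px',proj(d,[.466,.2369,.013]))
crop('w7',200,200,240,180,3,'c_w7')
E
```

```text
t 3.60 rot [0.29 0.44 0.08] n>=1 shift [ 4.4 -1.3  6. ] n>=1 F [-0.1 -0.1 -0.5] w 86.9 p [0.4693 0.24   0.0165] q [-0.6   0.27  0.08  1.98 -0.04  0.88  1.55]
wheel guess px [313.63353084 304.16805957]
```

View pics/c_w7.png

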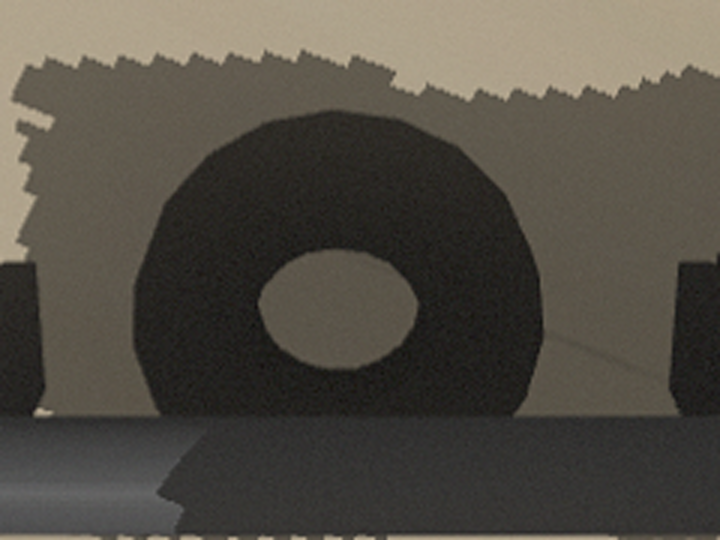

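>>> {"api": "step_arm", "payload": {
  "rows": [
    [[0,0.4,0],[4.5,-1.3,6],87],
    [[0,0,0],[0,0,0],87],
    [[0,0,0],[0,0,0],87]
  ]
}}

```text
time: 3.85
position: [0.4669, 0.2375, 0.0116]
tool_rot: [-0.731, 3.054, 0.009]
ft_force: [0.4, 1.0, 0.1]
grip_width: 1.002
```

```bash
python3 - <<'E'
from h import *
plan([0.466,0.2369,0.0105],Rzy([0,0,-1],[-.45,.89,0]))
E
```

```text
t 3.85 rot [0.3  0.16 0.09] n>=1 shift [ 1.1 -0.1  1.1] n>=1 F [0.4 1.  0.1] w 87.2 p [0.4669 0.2375 0.0116] q [-0.59  0.27  0.08  1.99 -0.04  0.88  1.55]
```

Close on the wheel.

>>> {"api": "step_arm", "payload": {
  "rows": [
    [[0.3,0.2,0],[1,0,1.1],87],
    [[0,0,0],[0,0,0],65],
    [[0,0,0],[0,0,0],50],
    [[0,0,0],[0,0,0],45],
    [[0,0,0],[0,0,0],40],
    [[0,0,0],[0,0,0],40],
    [[0,0,0],[0,0,0],40],
    [[0,0,0],[0,0,0],40]
  ],
  "grip_force": 25
}}

```text
time: 4.52
position: [0.4667, 0.2374, 0.0114]
tool_rot: [-0.731, 3.055, -0.0]
ft_force: [0.2, 0.6, -0.6]
grip_width: 0.639
```

```bash
python3 - <<'E'
from h import *
plan([0.466,0.2369,0.15],Rzy([0,0,-1],[-.45,.89,0]))
snap('wrist','w8');crop('w8',200,200,240,180,3,'c_w8')
E
```

```text
t 4.52 rot [-0.02  0.04  0.09] n>=1 shift [ 9.000e-01 -1.000e-01 -1.386e+02] n>=4 F [ 0.2  0.6 -0.6] w 55.6 p [0.4667 0.2374 0.0114] q [-0.6   0.28  0.08  1.99 -0.03  0.88  1.54]
```

View pics/c_w8.png

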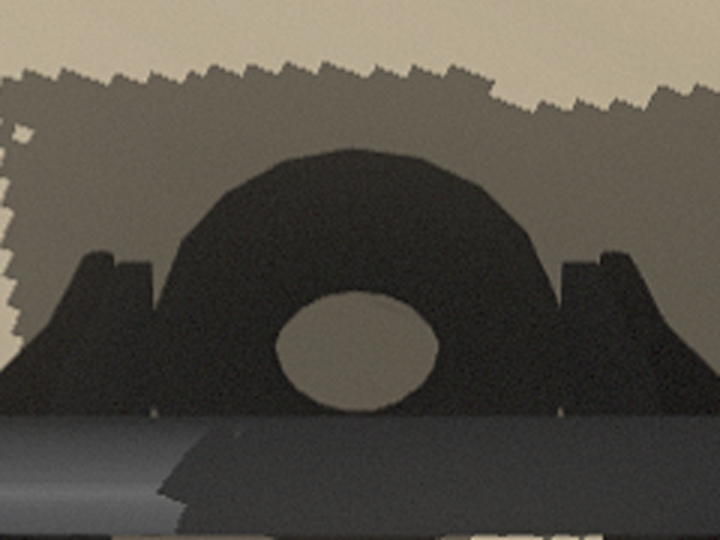

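>>> {"api": "step_arm", "payload": {
  "rows": [
    [[0,0,0],[0,0,-20],40],
    [[0,0,0],[0,0,-35],40],
    [[0,0,0],[0,0,-40],40],
    [[0,0,0],[0,0,-40],40],
    [[0,0,0],[0,0,-40],40],
    [[0,0,0],[0,0,-35],40],
    [[0,0,0],[0,0,0],40]
  ]
}}

```text
time: 5.15
position: [0.4634, 0.2355, 0.2268]
tool_rot: [0.728, -3.046, 0.006]
ft_force: [1.6, 0.6, -0.7]
grip_width: 0.641
```

```bash
python3 - <<'E'
from h import *
plan([0.466,0.2369,0.2],Rzy([0,0,-1],[-.45,.89,0]))
for n in('top0','side0'):
    d=load(n);W=cloud(d)
    box=(abs(W[...,0]-.58)<.13)&(abs(W[...,1]+.06)<.14)
    z=W[box][:,2]; h,e=np.histogram(z,bins=np.arange(0,.2,.004)); print(n,[(round(a,3),b) for a,b in zip(e,h)])
    m=box&(W[...,2]>.006)&(W[...,2]<.02)
    q=W[m]; r=cv2.minAreaRect((q[:,:2]*1000).astype(np.float32)); print(r,q.mean(0))
    hi=W[box&(W[...,2]>.09)]; print(hi[np.argsort(-hi[:,2])][:12].round(3).tolist())
E
```

```text
t 5.15 rot [-0.07 -0.59  0.07] n>=1 shift [-2.9  0.1 26.8] n>=1 F [ 1.6  0.6 -0.7] w 55.8 p [0.4634 0.2355 0.2268] q [-0.61  0.05  0.09  1.77 -0.    1.33  1.52]
top0 [(np.float64(0.0), np.int64(3090)), (np.float64(0.004), np.int64(1383)), (np.float64(0.008), np.int64(554)), (np.float64(0.012), np.int64(546)), (np.float64(0.016), np.int64(281)), (np.float64(0.02), np.int64(103)), (np.float64(0.024), np.int64(40)), (np.float64(0.028), np.int64(19)), (np.float64(0.032), np.int64(12)), (np.float64(0.036), np.int64(16)), (np.float64(0.04), np.int64(9)), (np.float64(0.044), np.int64(11)), (np.float64(0.048), np.int64(12)), (np.float64(0.052), np.int64(9)), (np.float64(0.056), np.int64(18)), (np.float64(0.06), np.int64(19)), (np.float64(0.064), np.int64(17)), (np.float64(0.068), np.int64(17)), (np.float64(0.072), np.int64(10)), (np.float64(0.076), np.int64(18)), (np.float64(0.08), np.int64(12)), (np.float64(0.084), np.int64(15)), (np.float64(0.088), np.int64(13)), (np.float64(0.092), np.int64(15)), (np.float64(0.096), np.int64(16)), (np.float64(0.1), np.int64(15)), (np.float64(0.104), np.in
[... 2622 characters left out ...]
int64(23)), (np.float64(0.164), np.int64(47)), (np.float64(0.168), np.int64(63)), (np.float64(0.172), np.int64(94)), (np.float64(0.176), np.int64(88)), (np.float64(0.18), np.int64(70)), (np.float64(0.184), np.int64(35)), (np.float64(0.188), np.int64(14)), (np.float64(0.192), np.int64(8))]
((597.21923828125, -60.87641906738281), (172.28187561035156, 225.6652069091797), 62.36684036254883) [ 0.5722988  -0.07568407  0.01306271]
[[0.579, -0.137, 0.2], [0.58, -0.138, 0.2], [0.577, -0.136, 0.2], [0.582, -0.134, 0.2], [0.583, -0.135, 0.2], [0.581, -0.132, 0.2], [0.578, -0.139, 0.199], [0.58, -0.13, 0.199], [0.577, -0.137, 0.199], [0.58, -0.139, 0.198], [0.709, -0.197, 0.198], [0.576, -0.138, 0.198]]
```

```bash
cat >> h.py <<'E'
def frame(psi):
    c,s=np.cos(psi),np.sin(psi)
    z=np.array([-.5*c,-.5*s,np.sqrt(.75)]);x=np.array([np.sqrt(.75)*c,np.sqrt(.75)*s,.5]);y=np.cross(z,x)
    return np.stack([x,y,z],1)
# profile polygon (r,s) of spindle + collar ; s from shoulder face
PROF=np.array([[0,-8],[22,-8],[22,0],[10,0],[10,5],[7,10],[7,31],[4.5,31],[4.5,41],[7,41],[7,47],[3,54],[0,54]],float)/1000
def sdf_prof(r,s):
    P=np.stack([r,s],1);best=np.full(len(r),9.)
    for a,b in zip(PROF[1:-1],PROF[2:]):
        t=np.clip(((P-a)@(b-a))/((b-a)@(b-a)),0,1);best=np.minimum(best,np.linalg.norm(P-a-t[:,None]*(b-a),axis=1))
    return best
def fithead(P,x0,gate=.004,rad=.024,smax=.058,fixpsi=None):
    from scipy.optimize import least_squares
    x=np.array(x0,float)
    for g in (gate*2.5,gate*1.5,gate,gate):
        F=frame(x[3]);L=(P-x[:3])@F
        r=np.hypot(L[:,0],L[:,1]);s=L[:,2]
        k=(r<rad)&(s>-.004)&(s<smax);r=r[k];s=s[k];Q=P[k]
        dd=sdf_prof(r,s);Q=Q[dd<g]
        def f(v):
            L=(Q-v[:3])@frame(v[3]);return sdf_prof(np.hypot(L[:,0],L[:,1]),L[:,2])/.001
        so=least_squares(f,x,loss='soft_l1',x_scale=[.001,.001,.001,.02]);x=so.x
    return x,len(Q),np.sqrt(np.mean(f(x)**2))
E
python3 - <<'E'
from h import *
for n,tip,col in(('side0',(336,222),(346,237)),):
    d=load(n);W=cloud(d)
    print(W[220:226,334:340].reshape(-1,3).round(3)[:6],W[237,346],W[236:240,344:349,:].reshape(-1,3).mean(0))
A=[cloud(load(n)).reshape(-1,3) for n in('side0','top0')]
for P in A+[np.vstack(A)]:
    P=P[np.isfinite(P).all(1)]
    best=None
    for y in(-.07,-.06,-.05):
        for x in(.55,.56,.57,.58):
            for psi in (.1,.2):
                r=fithead(P,[x,y,.125,psi])
                sc=r[1]/(1+r[2]**2)
                if best is None or sc>best[0]: best=(sc,r)
    print(best[1][0].round(4),best[1][1:])
E
```

```text
[[ 0.537 -0.065  0.168]
 [ 0.536 -0.069  0.17 ]
 [ 0.541 -0.066  0.167]
 [ 0.541 -0.068  0.168]
 [ 0.545 -0.066  0.166]
 [ 0.728  0.185  0.001]] [ 0.56159356 -0.0713481   0.1262697 ] [ 0.56240338 -0.07031352  0.12439889]
[ 0.5635 -0.0605  0.1214  0.1832] (401, np.float64(1.35005844950248))
[ 0.5666 -0.058   0.1217  0.1619] (216, np.float64(1.6966379505801796))
[ 0.5642 -0.0601  0.1216  0.1737] (588, np.float64(1.5812544121126746))
```

```bash
python3 - <<'E'
from h import *
c=np.array([.5645,-.0598,.1216]);F=frame(.172)
R=Rzy(-F[:,2],F[:,1])
plan(c+F[:,2]*.165,R)
E
```

```text
t 5.15 rot [  4.31 -30.35  16.7 ] n>=5 shift [  10.1 -308.2  -49.4] n>=8 F [ 1.6  0.6 -0.7] w 55.8 p [0.4634 0.2355 0.2268] q [-0.61  0.05  0.09  1.77 -0.    1.33  1.52]
```

>>> {"api": "step_arm", "payload": {
  "rows": [
    [[0.9,-6.1,3.3],[0,0,0],40],
    [[0.9,-6.1,3.3],[0,0,0],40],
    [[0.9,-6.1,3.3],[0,0,0],40],
    [[0.9,-6.1,3.3],[0,0,0],40],
    [[0.9,-6.1,3.3],[0,0,0],40],
    [[0,0,0],[0,0,0],40],
    [[0,0,0],[0,0,0],40]
  ]
}}

```text
time: 5.73
position: [0.4655, 0.2355, 0.227]
tool_rot: [-0.226, 2.602, 0.06]
ft_force: [0.3, 0.3, -0.3]
grip_width: 0.635
```

```bash
python3 - <<'E'
from h import *
c=np.array([.5645,-.0598,.1216]);F=frame(.172)
R=Rzy(-F[:,2],F[:,1])
plan(c+F[:,2]*.165,R)
E
```

```text
t 5.73 rot [0.   0.43 0.09] n>=1 shift [  12.  -307.8  -50.2] n>=8 F [ 0.3  0.3 -0.3] w 55.2 p [0.4655 0.2355 0.227 ] q [-0.59 -0.3  -0.09  2.18  0.31  0.81  0.9 ]
```

>>> {"api": "step_arm", "payload": {
  "rows": [
    [[0,0,0],[1,-30,0],40],
    [[0,0,0],[2,-40,-1],40],
    [[0,0,0],[2,-40,-1],40],
    [[0,0,0],[2,-40,-1],40],
    [[0,0,0],[2,-40,-1],40],
    [[0,0,0],[2,-40,-1],40],
    [[0,0,0],[1,-40,-1],40],
    [[0,0,0],[0,-25,0],40],
    [[0,0,0],[0,0,0],40],
    [[0,0,0],[0,0,0],40]
  ]
}}

```text
time: 6.57
position: [0.5483, -0.0502, 0.2298]
tool_rot: [-0.266, 2.616, 0.062]
ft_force: [-0.1, -0.3, -0.8]
grip_width: 0.642
```

```bash
python3 - <<'E'
from h import *
c=np.array([.5645,-.0598,.1216]);F=frame(.172)
R=Rzy(-F[:,2],F[:,1])
plan(c+F[:,2]*.12,R)
d=snap('wrist','w10')
P=cloud(d).reshape(-1,3);P=P[np.isfinite(P).all(1)]
print(fithead(P,[*c,.172]))
E
```

```text
t 6.57 rot [ 0.55 -0.57  1.6 ] n>=1 shift [ 41.7 -12.2 -19.1] n>=2 F [-0.1 -0.3 -0.8] w 55.8 p [ 0.5483 -0.0502  0.2298] q [-0.08 -0.24  0.2   2.12 -0.15  0.77  1.98]
(array([ 0.56242859, -0.06030426,  0.12090553,  0.1751163 ]), 4430, np.float64(0.6380455428570464))
```

View pics/w10.png

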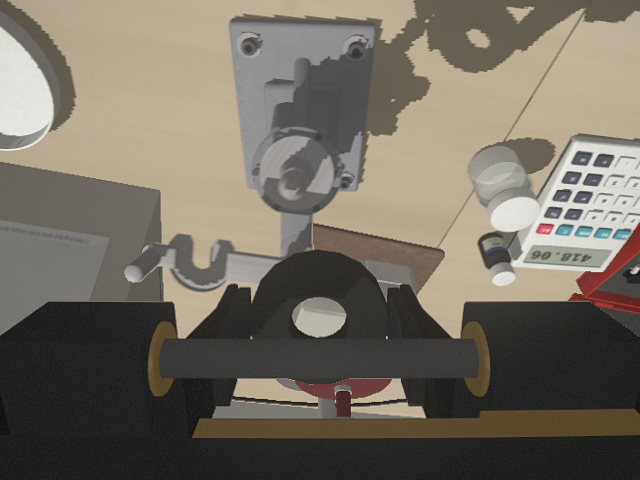

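```bash
python3 - <<'E'
from h import *
c=np.array([.5624,-.0603,.1209]);F=frame(.175)
R=Rzy(-F[:,2],F[:,1])
plan(c+F[:,2]*.1,R)
E
```

```text
t 6.62 rot [ 0.41 -0.52  1.48] n>=1 shift [ 44.3 -12.3   0.5] n>=2 F [ 1.6 -0.5  0.2] w 55.3 p [ 0.5485 -0.0503  0.2301] q [-0.08 -0.24  0.2   2.12 -0.15  0.77  1.98]
```

>>> {"api": "step_arm", "payload": {
  "rows": [
    [[0.4,-0.5,1.5],[20,-6,0],40],
    [[0,0,0],[22,-6,0],40],
    [[0,0,0],[2,0,0],40],
    [[0,0,0],[0,0,0],40],
    [[0,0,0],[0,0,0],40]
  ]
}}

```text
time: 7.03
position: [0.516, -0.0642, 0.2099]
tool_rot: [-0.245, 2.608, 0.066]
ft_force: [-0.1, 0.4, -0.3]
grip_width: 0.638
```

```bash
python3 - <<'E'
from h import *
d=snap('wrist','w11')
P=cloud(d).reshape(-1,3);P=P[np.isfinite(P).all(1)]
x,n,r=fithead(P,[.5624,-.0603,.1209,.175]);print(x.round(4),n,r)
c=np.array([.5624,-.0603,.1209]);F=frame(.175)
R=Rzy(-F[:,2],F[:,1])
plan(c+F[:,2]*.1,R)
c=x[:3];F=frame(x[3]);plan(c+F[:,2]*.1,Rzy(-F[:,2],F[:,1]))
E
```

```text
[ 0.562  -0.0604  0.1205  0.1714] 3193 0.6155998728161253
t 7.08 rot [0.34 0.02 0.63] n>=1 shift [ 4.9 -4.3  0.4] n>=1 F [ 0.3 -0.2 -1.3] w 55.6 p [ 0.5164 -0.064   0.2103] q [ 0.   -0.3   0.17  2.21 -0.19  0.74  2.05]
t 7.08 rot [0.45 0.02 0.81] n>=1 shift [ 5.4 -4.2  0.6] n>=1 F [ 0.3 -0.2 -1.3] w 55.6 p [ 0.5164 -0.064   0.2103] q [ 0.   -0.3   0.17  2.21 -0.19  0.74  2.05]
```

View pics/w11.png

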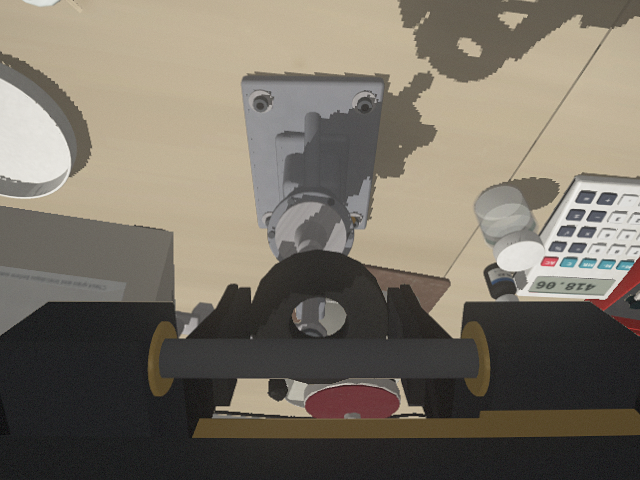

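```bash
python3 - <<'E'
from h import *
d=load('w11');p,R,s=tool();M=R.as_matrix()
for q in [(28,0,11.4),(28,0,-1.6),(11.5,0,-1.6),(0,28,-1.6),(0,-28,-1.6),(0,11.5,-1.6)]: print(q,proj(d,p+M@(np.array(q)/1000)).round(1))
crop('w11',230,230,180,120,4,'c_w11')
im=cv2.imread('pics/c_w11.png');cv2.imwrite('pics/c_w11.png',cv2.convertScaleAbs(im,alpha=2,beta=20))
E
```

```text
(28, 0, 11.4) [317.7 243.1]
(28, 0, -1.6) [317.6 253.3]
(11.5, 0, -1.6) [317.6 293.9]
(0, 28, -1.6) [388.7 320.7]
(0, -28, -1.6) [246.6 320.8]
(0, 11.5, -1.6) [346.9 320.8]
```

View pics/c_w11.png

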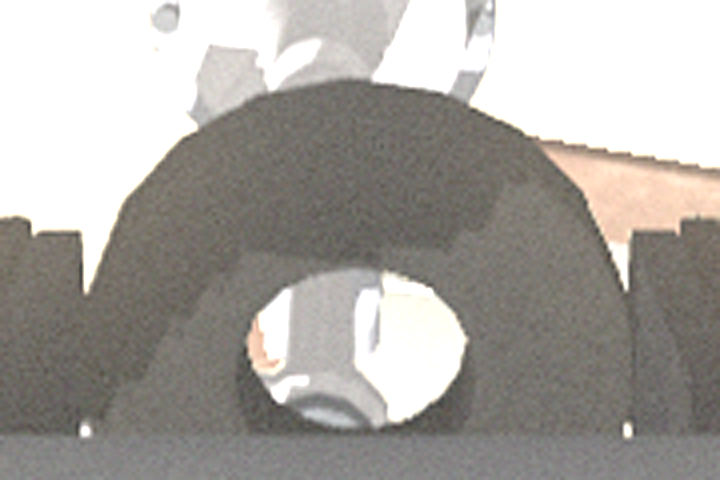

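```bash
python3 - <<'E'
from h import *
d=load('w11');W=cloud(d);p,R,s=tool();M=R.as_matrix();L=(W-p)@M*1000
v,u=np.mgrid[0:480,0:640]
for row in(252,256,262,270,280,290,296,300,310,320,330): 
    print(row,L[row,319].round(1),L[row,[270,285,355,370]].round(1).tolist())
t=L[262:338,255:385].reshape(-1,3);k=(abs(t[:,2])<6);t=t[k];print(np.median(t[:,2]))
A=np.c_[t[:,:2],np.ones(len(t))];print(np.linalg.lstsq(A,t[:,2],rcond=None)[0])
m=(np.abs(L[...,2]+1.6)<5)&(np.hypot(L[...,0],L[...,1])<33)&(u>253)&(u<386)&(v>240)&(v<338)
q=L[m];print(q.min(0),q.max(0))
# boundary in top rows
b=[]
for c in range(258,382,4):
    rr=np.nonzero(m[:,c])[0]
    if len(rr): b.append(L[rr[0],c,:2])
b=np.array(b);print(circfit(b), b[::6].round(1).tolist())
E
```

```text
252 [26.3  0.5  5.1] [[-64.2, -51.3, 280.6], [-4.6, -20.5, 99.1], [-64.2, 39.1, 280.3], [-63.8, 54.9, 279.0]]
256 [26.6  0.5 -0.5] [[-68.9, -51.5, 281.3], [-7.6, -20.6, 100.3], [-69.2, 39.4, 282.0], [-69.5, 55.5, 282.7]]
262 [25.2  0.5 -3.4] [[-78.0, -52.5, 287.6], [23.0, -12.7, 2.7], [22.6, 14.6, 3.8], [-77.5, 56.2, 286.1]]
270 [21.6  0.5 -2.3] [[18.7, -18.9, 5.3], [21.7, -12.3, -2.7], [21.1, 14.2, -1.2], [-87.0, 56.6, 286.8]]
280 [17.6  0.5 -2.4] [[17.7, -18.1, -2.6], [18.1, -12.3, -3.7], [17.5, 14.2, -2.4], [17.8, 19.8, -3.0]]
290 [13.3  0.5 -2.1] [[13.4, -18.3, -2.3], [14.0, -12.4, -3.6], [13.4, 14.3, -2.2], [13.5, 20.0, -2.6]]
296 [11.2  0.5 -2.9] [[10.9, -18.4, -2.2], [11.2, -12.5, -3.0], [10.8, 14.4, -2.1], [10.9, 20.1, -2.4]]
300 [-41.9   0.6 109.8] [[9.6, -18.3, -3.0], [9.6, -12.5, -3.0], [9.1, 14.4, -2.1], [9.6, 20.1, -3.1]]
310 [-48.8   0.6 108.9] [[5.3, -18.5, -2.9], [5.3, -12.7, -2.9], [5.1, 14.5, -2.5], [5.4, 20.2, -3.3]]
320 [-132.2    0.8  257.3] [[0.6, -18.7, -2.2], [0.3, -12.9, -1.6], [0.4, 14.7, -1.8], [0.7, 20.5, -2.3]]
330 [-38.7   0.6  62.6] [[-3.1, -18.7, -3.3], [-3.6, -12.9, -2.5], [-3.8, 14.7, -2.2], [-3.5, 20.6, -2.7]]
-2.492241540283153
[-1.09704685e-02  1.64529549e-04 -2.09384604e+00]
[ -9.90143231 -25.45139164  -4.92686483] [27.01793679 26.84894274  3.39844024]
(array([-0.84963574,  0.33954105]), np.float64(27.49490467035706)) [[13.4, -23.5], [22.5, -13.9], [26.1, -4.5], [26.3, 4.8], [23.0, 14.1], [13.8, 23.8]]
```

```bash
cat >> h.py <<'E'
C=np.array([.5621,-.0604,.1207]);PSI=.173
def axplan(s,off=(0,0,0),c=None,psi=None):
    """put tool-frame point off (mm) on the spindle axis at s (m from shoulder)"""
    c=C if c is None else c;F=frame(PSI if psi is None else psi);R=Rzy(-F[:,2],F[:,1])
    p=c+F[:,2]*s-R.apply(np.array(off)/1000.); plan(p,R)
    p0,R0,_=tool(); print('  obj local now (mm)',((p0+R0.apply(np.array(off)/1000.)-c)@F*1000).round(2))
E
python3 - <<'E'
from h import *
axplan(.068,(-.85,.4,4.3))
E
```

```text
t 7.08 rot [0.4  0.02 0.73] n>=1 shift [ 6.1 -4.7 28.1] n>=1 F [ 0.3 -0.2 -1.3] w 55.6 p [ 0.5164 -0.064   0.2103] q [ 0.   -0.3   0.17  2.21 -0.19  0.74  2.05]
  obj local now (mm) [ 6.08  4.74 96.15]
```

>>> {"api": "step_arm", "payload": {
  "rows": [
    [[0.4,0,0.7],[6,-5,10],40],
    [[0,0,0],[0,0,9],40],
    [[0,0,0],[0,0,9],40],
    [[0,0,0],[0,0,0],40],
    [[0,0,0],[0,0,0],40],
    [[0,0,0],[0,0,0],40]
  ]
}}

```text
time: 7.58
position: [0.5314, -0.0631, 0.1849]
tool_rot: [-0.238, 2.604, 0.061]
ft_force: [0.2, -0.5, -0.2]
grip_width: 0.635
```

```bash
python3 - <<'E'
from h import *
axplan(.068,(-.85,.4,4.3))
d=snap('wrist','w12');crop('w12',230,230,180,120,4,'c_w12')
im=cv2.imread('pics/c_w12.png');cv2.imwrite('pics/c_w12.png',cv2.convertScaleAbs(im,alpha=2,beta=20))
E
```

```text
t 7.58 rot [0.14 0.24 0.49] n>=1 shift [ 6.4 -3.  -1.3] n>=1 F [ 0.2 -0.5 -0.2] w 55.2 p [ 0.5314 -0.0631  0.1849] q [-0.01 -0.24  0.18  2.22 -0.21  0.67  2.06]
  obj local now (mm) [ 6.37  3.   66.69]
```

View pics/c_w12.png

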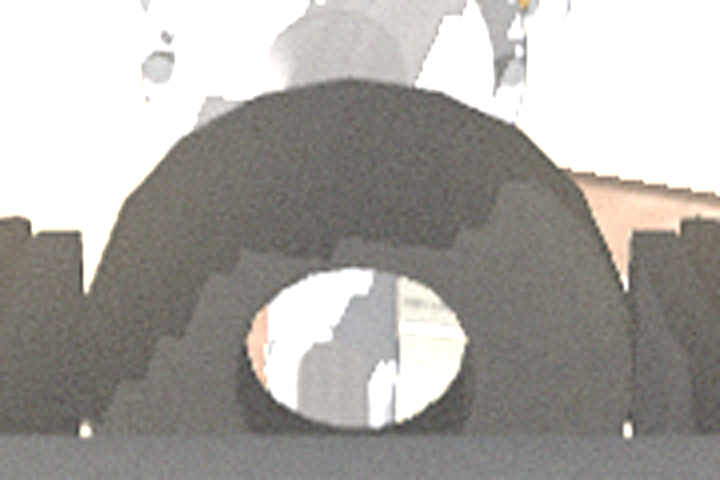

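>>> {"api": "step_arm", "payload": {
  "rows": [
    [[0.1,0.2,0.5],[6,-3,0],40],
    [[0,0,0],[0,0,0],40],
    [[0,0,0],[0,0,0],40]
  ]
}}

```text
time: 7.88
position: [0.5269, -0.0674, 0.1828]
tool_rot: [-0.225, 2.608, 0.061]
ft_force: [0.2, 1.2, -0.6]
grip_width: 0.639
```

```bash
python3 - <<'E'
from h import *
axplan(.068,(-.85,.4,4.3))
E
```

```text
t 7.88 rot [ 0.01  0.12 -0.04] n>=1 shift [ 0.8  0.4 -0.5] n>=1 F [ 0.2  1.2 -0.6] w 55.6 p [ 0.5269 -0.0674  0.1828] q [-0.01 -0.24  0.19  2.23 -0.21  0.67  2.06]
  obj local now (mm) [ 0.85 -0.43 67.46]
```

>>> {"api": "step_arm", "payload": {
  "rows": [
    [[0,0.1,0],[1,0,6],40],
    [[0,0,0],[0.5,0,6],40],
    [[0,0,0],[0.5,0,6],40],
    [[0,0,0],[0,0,0],40],
    [[0,0,0],[0,0,0],40]
  ]
}}

```text
time: 8.3
position: [0.5348, -0.0665, 0.1649]
tool_rot: [-0.224, 2.608, 0.061]
ft_force: [0.0, -0.1, -0.6]
grip_width: 0.636
```

```bash
python3 - <<'E'
from h import *
axplan(.03,(-.85,.4,4.3))
d=snap('wrist','w13');crop('w13',230,230,180,120,4,'c_w13')
im=cv2.imread('pics/c_w13.png');cv2.imwrite('pics/c_w13.png',cv2.convertScaleAbs(im,alpha=2,beta=20))
E
```

```text
t 8.30 rot [-0.03  0.07 -0.08] n>=1 shift [-1.3  0.9 18. ] n>=1 F [ 0.  -0.1 -0.6] w 55.4 p [ 0.5348 -0.0665  0.1649] q [-0.02 -0.2   0.19  2.24 -0.23  0.62  2.08]
  obj local now (mm) [-1.26 -0.91 48.01]
```

View pics/c_w13.png

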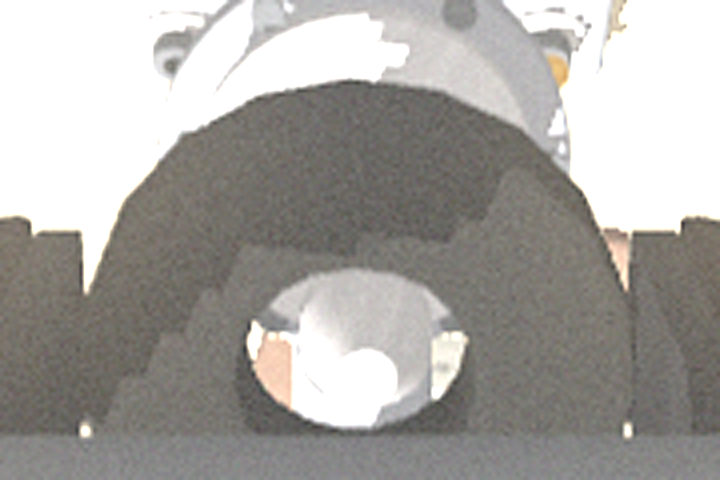

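>>> {"api": "step_arm", "payload": {
  "rows": [
    [[0,0,0],[-1,0.8,6],40],
    [[0,0,0],[0,0,6],40],
    [[0,0,0],[0,0,6],40],
    [[0,0,0],[0,0,6],40],
    [[0,0,0],[0,0,0],40],
    [[0,0,0],[0,0,0],40]
  ]
}}

```text
time: 8.85
position: [0.5487, -0.0629, 0.1422]
tool_rot: [-0.225, 2.609, 0.061]
ft_force: [-0.4, -0.2, -0.3]
grip_width: 0.638
```

```bash
python3 - <<'E'
from h import *
axplan(.0065,(-.85,.4,4.3))
d=snap('wrist','w14');crop('w14',230,230,180,120,4,'c_w14')
im=cv2.imread('pics/c_w14.png');cv2.imwrite('pics/c_w14.png',cv2.convertScaleAbs(im,alpha=2,beta=20))
E
```

```text
t 8.85 rot [-0.01  0.03 -0.06] n>=1 shift [-0.2 -0.2 14.6] n>=1 F [-0.4 -0.2 -0.3] w 55.5 p [ 0.5487 -0.0629  0.1422] q [-0.03 -0.14  0.2   2.24 -0.27  0.56  2.11]
  obj local now (mm) [-0.24  0.23 21.11]
```

View pics/c_w14.png

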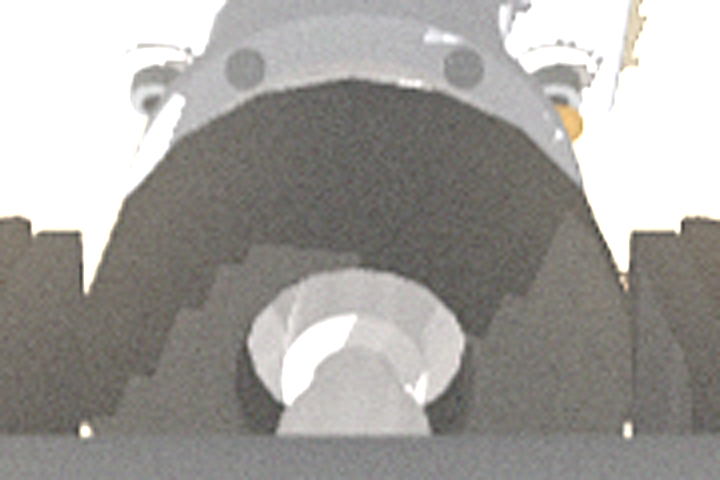

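>>> {"api": "step_arm", "payload": {
  "rows": [
    [[0,0,0],[0,0,4],40],
    [[0,0,0],[0,0,4],40],
    [[0,0,0],[0,0,0],40],
    [[0,0,0],[0,0,0],40]
  ]
}}

```text
time: 9.23
position: [0.5531, -0.0623, 0.135]
tool_rot: [-0.225, 2.608, 0.061]
ft_force: [0.3, 0.1, -0.5]
grip_width: 0.639
```

```bash
python3 - <<'E'
from h import *
axplan(.0065,(-.85,.4,4.3))
E
```

```text
t 9.23 rot [-0.02  0.07 -0.06] n>=1 shift [ 0.1 -0.1  6.2] n>=1 F [ 0.3  0.1 -0.5] w 55.6 p [ 0.5531 -0.0623  0.135 ] q [-0.04 -0.12  0.2   2.24 -0.28  0.54  2.12]
  obj local now (mm) [ 0.08  0.09 12.67]
```

>>> {"api": "step_arm", "payload": {
  "rows": [
    [[0,0,0],[0,0,3],40],
    [[0,0,0],[0,0,2.5],40],
    [[0,0,0],[0,0,0],40],
    [[0,0,0],[0,0,0],40]
  ]
}}

```text
time: 9.57
position: [0.5562, -0.0618, 0.13]
tool_rot: [-0.225, 2.608, 0.06]
ft_force: [0.0, -0.0, 0.1]
grip_width: 0.635
```

```bash
python3 - <<'E'
from h import *
axplan(.0065,(-.85,.4,4.3))
E
```

```text
t 9.57 rot [-0.03  0.1  -0.06] n>=1 shift [0.3 0.  0.3] n>=1 F [ 0.  -0.   0.1] w 55.3 p [ 0.5562 -0.0618  0.13  ] q [-0.04 -0.11  0.2   2.24 -0.29  0.53  2.13]
  obj local now (mm) [ 0.26 -0.01  6.8 ]
```

>>> {"api": "step_arm", "payload": {
  "rows": [
    [[0,0,0],[0.2,0,2],40],
    [[0,0,0],[0,0,1],40],
    [[0,0,0],[0,0,0],40]
  ]
}}

```text
time: 9.82
position: [0.5569, -0.0619, 0.1295]
tool_rot: [-0.225, 2.608, 0.063]
ft_force: [-0.4, 0.5, -0.4]
grip_width: 0.639
```

```bash
python3 - <<'E'
from h import *
axplan(.0065,(-.85,.4,4.3))
d=snap('wrist','w15');crop('w15',230,230,180,120,4,'c_w15')
im=cv2.imread('pics/c_w15.png');cv2.imwrite('pics/c_w15.png',cv2.convertScaleAbs(im,alpha=2,beta=20))
E
```

```text
t 9.82 rot [ 0.07  0.08 -0.09] n>=1 shift [ 0.6  0.2 -0.5] n>=1 F [-0.4  0.5 -0.4] w 55.6 p [ 0.5569 -0.0619  0.1295] q [-0.04 -0.11  0.21  2.24 -0.3   0.53  2.13]
  obj local now (mm) [ 0.57 -0.18  6.03]
```

View pics/c_w15.png

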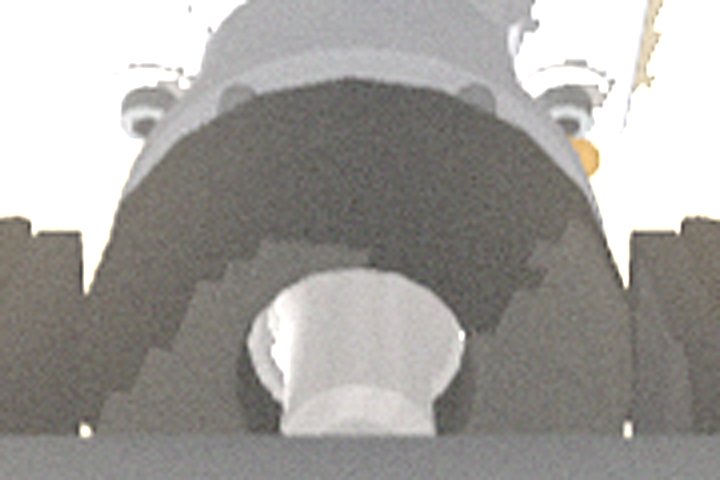

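>>> {"api": "step_arm", "payload": {
  "rows": [
    [[0,0,0],[0,0,2],40],
    [[0,0,0],[0,0,3],40]
  ]
}}

```text
time: 10.03
position: [0.5584, -0.0617, 0.1278]
tool_rot: [-0.225, 2.609, 0.066]
ft_force: [-24.9, -0.7, 26.9]
grip_width: 0.642
```

```bash
python3 - <<'E'
from h import *
axplan(.0065,(-.85,.4,4.3))
E
```

```text
t 10.03 rot [ 0.2   0.06 -0.11] n>=1 shift [ 1.1  0.2 -2.7] n>=1 F [-24.9  -0.7  26.9] w 55.9 p [ 0.5584 -0.0617  0.1278] q [-0.04 -0.1   0.21  2.23 -0.31  0.53  2.14]
  obj local now (mm) [ 1.07 -0.21  3.82]
```

>>> {"api": "step_arm", "payload": {
  "rows": [
    [[0,0,0],[-0.5,0,-1],40],
    [[0,0,0],[0,0,0],65],
    [[0,0,0],[0,0,0],75],
    [[0,0,0],[0,0,0],75],
    [[0,0,0],[0,0,0],75],
    [[0,0,0],[0,0,0],75]
  ]
}}

```text
time: 10.53
position: [0.5589, -0.0618, 0.1293]
tool_rot: [-0.224, 2.607, 0.065]
ft_force: [0.6, 0.4, -0.6]
grip_width: 0.846
```

```bash
python3 - <<'E'
from h import *
axplan(.0065,(-.85,.4,4.3))
d=snap('wrist','w16');crop('w16',230,200,180,150,4,'c_w16')
im=cv2.imread('pics/c_w16.png');cv2.imwrite('pics/c_w16.png',cv2.convertScaleAbs(im,alpha=2,beta=20))
E
```

```text
t 10.53 rot [ 0.17  0.15 -0.11] n>=1 shift [ 2.2  0.5 -1.7] n>=1 F [ 0.6  0.4 -0.6] w 73.6 p [ 0.5589 -0.0618  0.1293] q [-0.04 -0.1   0.21  2.23 -0.3   0.53  2.14]
  obj local now (mm) [ 2.2  -0.47  4.82]
```

View pics/c_w16.png

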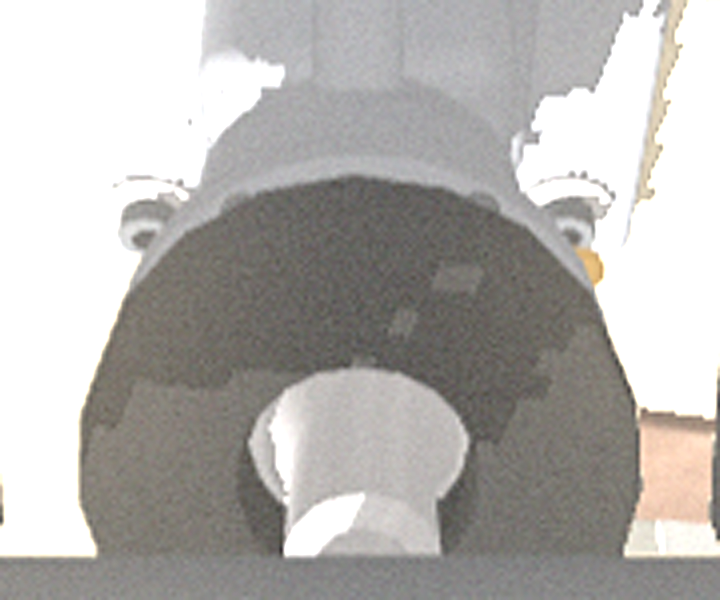

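>>> {"api": "step_arm", "payload": {
  "rows": [
    [[0,0,0],[0,0,-12],80],
    [[0,0,0],[0,0,-20],87],
    [[0,0,0],[0,0,-25],87],
    [[0,0,0],[0,0,-25],87],
    [[0,0,0],[0,0,-10],87],
    [[0,0,0],[0,0,0],87],
    [[0,0,0],[0,0,0],87]
  ]
}}

```text
time: 11.17
position: [0.5116, -0.0696, 0.2115]
tool_rot: [-0.227, 2.609, 0.064]
ft_force: [-0.6, -0.7, -0.6]
grip_width: 0.996
```

```bash
python3 - <<'E'
from h import *
axplan(.1)
d=snap('wrist','w17')
W=cloud(d);F=frame(PSI);L=(W-C)@F*1000
r=np.hypot(L[...,0],L[...,1]);m=(r>14)&(r<26)&(abs(L[...,2]-10)<8)
q=L[m];print(m.sum(),np.median(q[:,2]),q.std(0))
A=np.c_[q[:,:2],np.ones(len(q))];k=abs(q[:,2]-np.median(q[:,2]))<2.5;print(np.linalg.lstsq(A[k],q[k,2],rcond=None)[0].round(3))
q=L[(r<32)&(abs(L[...,2]-13)<3)&(r>14)];print('ctr ext',np.percentile(q,[.5,99.5],axis=0).round(1))
P=W.reshape(-1,3);P=P[np.isfinite(P).all(1)]
Pl=(P-C)@F;P2=P[(Pl[:,2]>.018)]
print(fithead(P2,[*C,PSI],rad=.012))
crop('w17',200,100,240,240,2.5,'c_w17')
E
```

```text
t 11.17 rot [ 0.16  0.04 -0.  ] n>=1 shift [0.9 0.4 4.3] n>=1 F [-0.6 -0.7 -0.6] w 86.7 p [ 0.5116 -0.0696  0.2115] q [ 0.11 -0.3   0.1   2.21 -0.24  0.75  2.08]
  obj local now (mm) [  0.9   -0.36 104.32]
3780 12.85045541701389 [14.58108491 15.19348285  0.65764273]
[1.0000e-03 0.0000e+00 1.2864e+01]
ctr ext [[-26.7 -26.9  10.6]
 [ 26.7  26.4  14.5]]
(array([ 0.5621129 , -0.06027008,  0.12040859,  0.17860276]), 902, np.float64(0.4360565923455509))
```

View pics/w17.png

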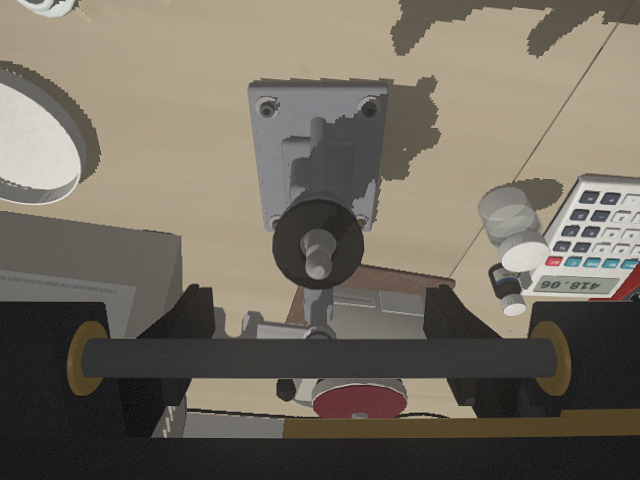

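```bash
python3 - <<'E'
from h import *
plan([.50,-.245,.21])
d=load('w17');W=cloud(d)
m=(abs(W[...,0]-.477)<.05)&(abs(W[...,1]+.256)<.05)&(W[...,2]>.004)&(W[...,2]<.04);q=W[m];print(m.sum(),q.mean(0) if len(q) else '')
E
```

```text
t 11.22 rot [0. 0. 0.] n>=0 shift [  36.9 -170.7  -20. ] n>=5 F [ 0.1 -0.8  0.5] w 86.7 p [ 0.5117 -0.0696  0.2115] q [ 0.11 -0.3   0.09  2.21 -0.24  0.75  2.08]
729 [ 0.49070423 -0.24737819  0.01141504]
```

>>> {"api": "step_arm", "payload": {
  "rows": [
    [[0,0,0],[3,-30,0],87],
    [[0,0,0],[4,-38,0],87],
    [[0,0,0],[4,-38,0],87],
    [[0,0,0],[4,-38,0],87],
    [[0,3,0],[4,-25,0],87],
    [[0,6,0],[0,0,0],87],
    [[0,6,0],[0,0,0],87],
    [[0,6,0],[0,0,0],87],
    [[0,6,0],[0,0,0],87],
    [[0,0,0],[0,0,0],87]
  ]
}}

```text
time: 12.05
position: [0.5235, -0.2513, 0.1995]
tool_rot: [-0.258, 3.1, -0.008]
ft_force: [1.2, 0.4, -0.4]
grip_width: 0.999
```

```bash
python3 - <<'E'
from h import *
plan([.48,-.25,.18],Rzy([0,0,-1],[.47,.88,0]))
E
```

```text
t 12.05 rot [ 0.16  1.83 37.6 ] n>=6 shift [ 39.  -19.3  19.5] n>=2 F [ 1.2  0.4 -0.4] w 86.9 p [ 0.5235 -0.2513  0.1995] q [ 0.09  0.17  0.35  1.71 -0.07  1.24  2.2 ]
```

>>> {"api": "step_arm", "payload": {
  "rows": [
    [[0,0.3,6.3],[0,0,0],87],
    [[0,0.3,6.3],[0,0,0],87],
    [[0,0.3,6.3],[0,0,0],87],
    [[0,0.3,6.3],[0,0,0],87],
    [[0,0.3,6.3],[0,0,0],87],
    [[0,0.3,6.3],[0,0,0],87],
    [[0,0,0],[20,-10,10],87],
    [[0,0,0],[19,-9,10],87],
    [[0,0,0],[0,0,0],87],
    [[0,0,0],[0,0,0],87]
  ]
}}

```text
time: 12.88
position: [0.4767, -0.2482, 0.1722]
tool_rot: [0.817, 3.022, 0.018]
ft_force: [-0.6, -0.3, -0.4]
grip_width: 1.0
```

```bash
python3 - <<'E'
from h import *
plan([.48,-.25,.18],Rzy([0,0,-1],[.47,.88,0]))
d=snap('wrist','w18')
W=cloud(d)
m=(abs(W[...,0]-.477)<.05)&(abs(W[...,1]+.256)<.05)&(W[...,2]>.004)&(W[...,2]<.04);q=W[m];print(m.sum(),q.mean(0) if len(q) else '')
E
```

```text
t 12.88 rot [ 0.78  0.45 -2.14] n>=1 shift [-3.7 -0.  -7.8] n>=1 F [-0.6 -0.3 -0.4] w 87.0 p [ 0.4767 -0.2482  0.1722] q [ 0.05  0.11  0.42  1.83 -0.06  1.2   1.53]
2074 [ 0.47638174 -0.25199064  0.01048233]
```

View pics/w18.png

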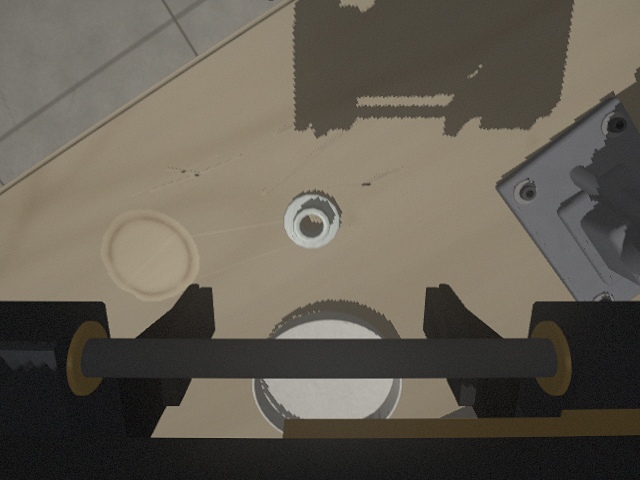

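```bash
python3 - <<'E'
from h import *
crop('w18',270,180,85,85,8,'c_w18')
d=load('w18');p,R,s=tool();M=R.as_matrix()
print('tcp down px', [proj(d,[p[0],p[1],z]).round(1).tolist() for z in (0,.006,.018)])
W=cloud(d)
for lo,hi in((.003,.009),(.014,.022)):
    m=(abs(W[...,0]-.477)<.03)&(abs(W[...,1]+.252)<.03)&(W[...,2]>lo)&(W[...,2]<hi);q=W[m];print(m.sum(),q.mean(0),cv2.minEnclosingCircle((q[:,:2]*1000).astype(np.float32)))
for u,v,z in ((312,222,.006),(311,223,.018)): print(onplane(d,u,v,z))
E
```

```text
tcp down px [[315.3, 215.1], [315.3, 216.9], [315.4, 220.9]]
1322 [ 0.47593911 -0.25163622  0.00637613] ((476.5721435546875, -253.1717529296875), 30.076353073120117)
679 [ 0.47727877 -0.25252885  0.0180751 ] ((477.6730651855469, -252.8051300048828), 13.896735191345215)
[ 0.47837218 -0.25264769  0.006     ]
[ 0.47595142 -0.25207442  0.018     ]
```

View pics/c_w18.png

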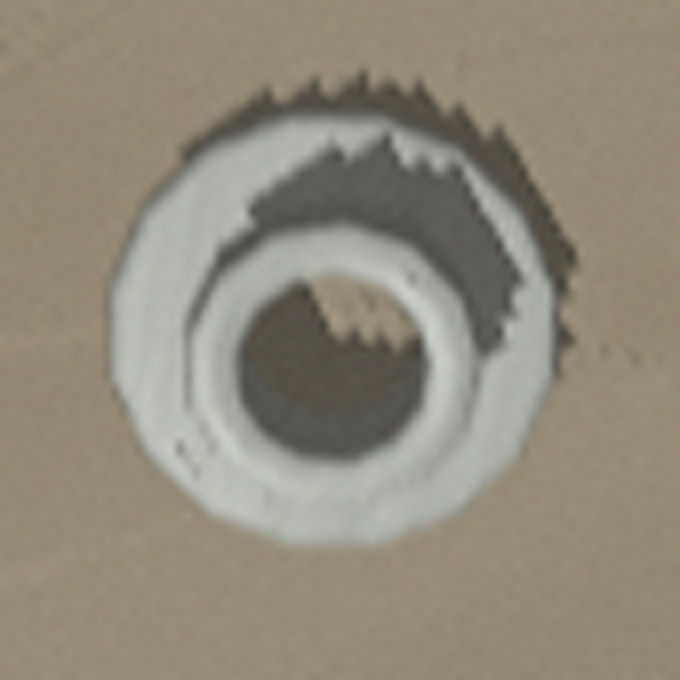

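```bash
python3 - <<'E'
from h import *
d=load('w18');print(onplane(d,311.2,225.1,.018),onplane(d,311,220.8,.006))
plan([.4772,-.2526,.06],Rzy([0,0,-1],[.47,.88,0]))
E
```

```text
[ 0.4774099  -0.25276305  0.018     ] [ 0.477165   -0.25282608  0.006     ]
t 12.93 rot [ 0.74  0.38 -2.16] n>=1 shift [ -2.8  -3.2 112.1] n>=3 F [-0.6  0.8  0.1] w 87.4 p [ 0.4762 -0.2484  0.1721] q [ 0.05  0.11  0.42  1.83 -0.06  1.2   1.53]
```

>>> {"api": "step_arm", "payload": {
  "rows": [
    [[0.7,0.4,-2],[-2,-3,25],75],
    [[0,0,0],[0,0,30],70],
    [[0,0,0],[0,0,30],70],
    [[0,0,0],[0,0,20],70],
    [[0,0,0],[0,0,0],70],
    [[0,0,0],[0,0,0],70]
  ]
}}

```text
time: 13.43
position: [0.4839, -0.2541, 0.0681]
tool_rot: [0.76, 3.031, 0.002]
ft_force: [-0.2, 0.2, -0.1]
grip_width: 0.811
```

```bash
python3 - <<'E'
from h import *
plan([.4773,-.2528,.0155],Rzy([0,0,-1],[.47,.88,0]))
d=snap('wrist','w19'); crop('w19',230,200,180,140,4,'c_w19')
p,R,s=tool();print(proj(d,[.4773,-.2528,.018]),proj(d,[.4773,-.2528,.006]))
W=cloud(d)
m=(abs(W[...,0]-.477)<.03)&(abs(W[...,1]+.252)<.03)&(abs(W[...,2]-.018)<.004);q=W[m];print(m.sum(),q.mean(0),cv2.minEnclosingCircle((q[:,:2]*1000).astype(np.float32)))
E
```

```text
t 13.43 rot [ 0.31  0.91 -0.03] n>=1 shift [ 6.4 -2.  52.6] n>=2 F [-0.2  0.2 -0.1] w 70.6 p [ 0.4839 -0.2541  0.0681] q [ 0.07  0.24  0.41  1.92 -0.12  0.99  1.62]
[314.53829592 260.39348253] [314.60401504 252.53566388]
1493 [ 0.47717509 -0.2525902   0.01798916] ((477.6993408203125, -252.84378051757812), 13.889361381530762)
```

View pics/c_w19.png

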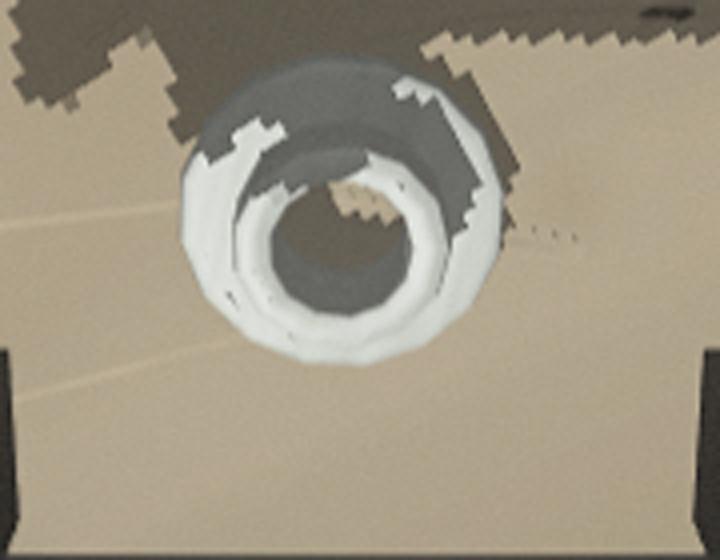

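>>> {"api": "step_arm", "payload": {
  "rows": [
    [[0.3,0.9,0],[4,-1,18],70],
    [[0,0,0],[3,-1,18],65],
    [[0,0,0],[0,0,4],60],
    [[0,0,0],[0,0,0],60],
    [[0,0,0],[0,0,0],60]
  ]
}}

```text
time: 13.9
position: [0.4844, -0.2551, 0.0359]
tool_rot: [0.759, 3.033, -0.001]
ft_force: [-0.1, 0.4, -0.1]
grip_width: 0.699
```

```bash
python3 - <<'E'
from h import *
plan([.4773,-.2528,.0155],Rzy([0,0,-1],[.47,.88,0]))
E
```

```text
t 13.90 rot [0.19 0.86 0.02] n>=1 shift [ 7.3 -1.3 20.4] n>=1 F [-0.1  0.4 -0.1] w 60.8 p [ 0.4844 -0.2551  0.0359] q [ 0.08  0.29  0.41  1.94 -0.14  0.93  1.64]
```

>>> {"api": "step_arm", "payload": {
  "rows": [
    [[0.2,0.8,0],[7,-1,8],60],
    [[0,0,0],[4,0,8],60],
    [[0,0,0],[0,0,0],60],
    [[0,0,0],[0,0,0],60]
  ]
}}

```text
time: 14.23
position: [0.4766, -0.2516, 0.0225]
tool_rot: [0.76, 3.041, -0.001]
ft_force: [-0.9, 0.1, 1.4]
grip_width: 0.693
```

```bash
python3 - <<'E'
from h import *
plan([.4773,-.2528,.0155],Rzy([0,0,-1],[.47,.88,0]))
E
```

```text
t 14.23 rot [0.06 0.39 0.04] n>=1 shift [-1.2 -0.7  7. ] n>=1 F [-0.9  0.1  1.4] w 60.3 p [ 0.4766 -0.2516  0.0225] q [ 0.08  0.3   0.4   1.96 -0.15  0.9   1.64]
```

>>> {"api": "step_arm", "payload": {
  "rows": [
    [[0,0.4,0],[-0.5,-0.7,6],60],
    [[0,0,0],[0,0,0],60],
    [[0,0,0],[0,0,0],60]
  ]
}}

```text
time: 14.48
position: [0.4769, -0.2525, 0.0162]
tool_rot: [-0.762, -3.048, -0.002]
ft_force: [0.4, -0.3, 0.4]
grip_width: 0.691
```

```bash
python3 - <<'E'
from h import *
plan([.4773,-.2528,.0155],Rzy([0,0,-1],[.47,.88,0]))
d=snap('wrist','w20'); crop('w20',230,200,180,140,4,'c_w20')
W=cloud(d);p,R,s=tool()
m=(abs(W[...,0]-.477)<.03)&(abs(W[...,1]+.252)<.03)&(abs(W[...,2]-.018)<.004);q=W[m];print(m.sum(),q.mean(0),cv2.minEnclosingCircle((q[:,:2]*1000).astype(np.float32)))
print(proj(d,[.4773,-.2528,.018]))
E
```

```text
t 14.48 rot [ 0.07 -0.02  0.05] n>=1 shift [-0.5 -0.1  0.7] n>=1 F [ 0.4 -0.3  0.4] w 60.1 p [ 0.4769 -0.2525  0.0162] q [ 0.09  0.31  0.4   1.96 -0.16  0.9   1.65]
2284 [ 0.47146406 -0.2531867   0.01789315] ((472.74591064453125, -255.70114135742188), 35.98948287963867)
[319.1211197  322.49292521]
```

View pics/c_w20.png

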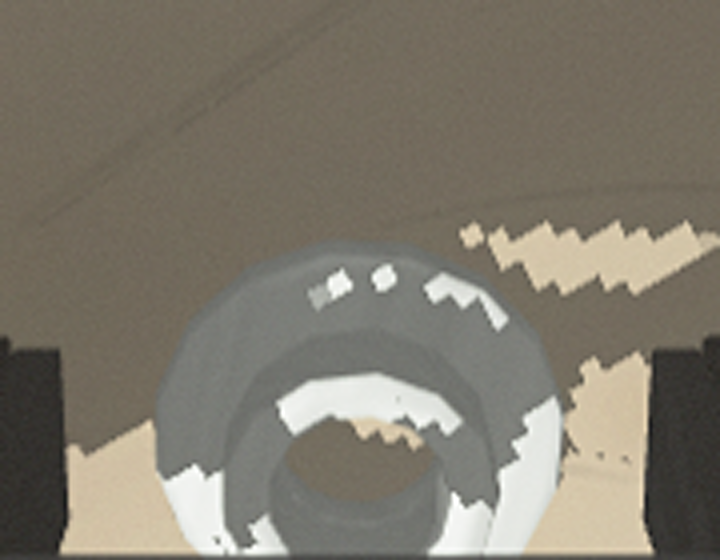

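>>> {"api": "step_arm", "payload": {
  "rows": [
    [[0,0,0],[0,0,0],40],
    [[0,0,0],[0,0,0],30],
    [[0,0,0],[0,0,0],20],
    [[0,0,0],[0,0,0],20],
    [[0,0,0],[0,0,0],20],
    [[0,0,0],[0,0,0],20],
    [[0,0,0],[0,0,0],20]
  ],
  "grip_force": 30
}}

```text
time: 15.12
position: [0.4771, -0.2527, 0.0164]
tool_rot: [0.762, 3.048, 0.002]
ft_force: [0.3, -0.3, -0.7]
grip_width: 0.306
```

```bash
python3 - <<'E'
from h import *
plan([.4773,-.2528,.19],Rzy([0,0,-1],[.47,.88,0]))
d=snap('wrist','w21')
W=cloud(d);p,R,s=tool();M=R.as_matrix();L=(W-p)@M*1000
print('origin z tool',p[2]*1000)
for row in range(260,340,5): print(row,L[row,319].round(1))
crop('w21',230,200,180,140,4,'c_w21')
for q in ((14,0,p[2]*1000-18),(8.75,0,p[2]*1000-18),(22,0,p[2]*1000-6),(22,0,p[2]*1000)): print(q,proj(d,p+M@(np.array(q)/1000)).round(1))
E
```

```text
t 15.12 rot [0.07 0.   0.04] n>=1 shift [  -0.2   -0.  -173.6] n>=5 F [ 0.3 -0.3 -0.7] w 26.6 p [ 0.4771 -0.2527  0.0164] q [ 0.09  0.31  0.4   1.96 -0.16  0.9   1.65]
origin z tool 16.402957253528783
260 [20.8 -0.1 11.6]
265 [19.3 -0.1  9.8]
270 [16.9 -0.1 10.4]
275 [14.9 -0.1 10.1]
280 [13.  -0.1  9.3]
285 [12.8 -0.1  4.5]
290 [12.3 -0.1  0.5]
295 [11.2 -0.1 -1.6]
300 [ 9.1 -0.1 -1.8]
305 [-0.8 -0.1 14.8]
310 [-3.9 -0.1 16.4]
315 [-6.1 -0.1 16. ]
320 [-8.1 -0.1 15.1]
325 [-9.8 -0.1 13.7]
330 [-10.6  -0.1  10.8]
335 [-9.7 -0.1  5. ]
(14, 0, np.float64(-1.5970427464712174)) [319.3 288.2]
(8.75, 0, np.float64(-1.5970427464712174)) [319.3 300.7]
(22, 0, np.float64(10.402957253528783)) [319.2 258.2]
(22, 0, np.float64(16.402957253528783)) [319.2 253.5]
```

View pics/c_w21.png

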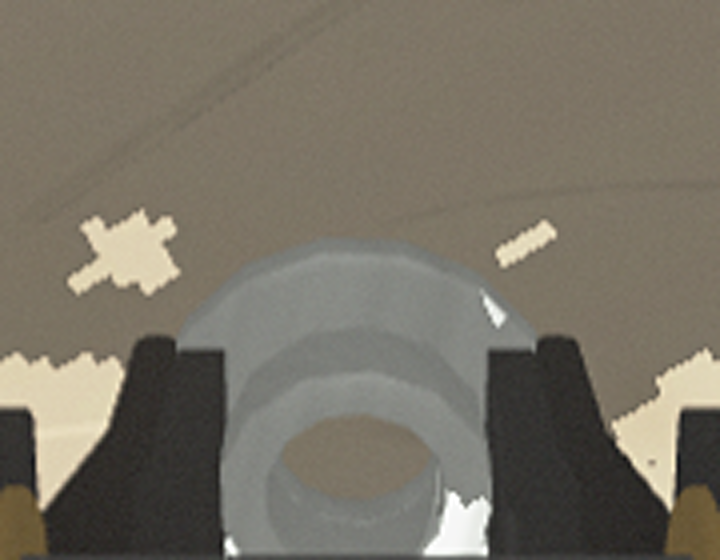

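>>> {"api": "step_arm", "payload": {
  "rows": [
    [[0,0,0],[0,0,-20],20],
    [[0,0,0],[0,0,-36],20],
    [[0,0,0],[0,0,-40],20],
    [[0,0,0],[0,0,-40],20],
    [[0,0,0],[0,0,-40],20],
    [[0,0,0],[0,0,0],20],
    [[0,0,0],[0,0,0],20]
  ]
}}

```text
time: 15.75
position: [0.4738, -0.2515, 0.1968]
tool_rot: [-0.76, -3.039, -0.003]
ft_force: [-0.8, 1.0, -1.9]
grip_width: 0.302
```

```bash
python3 - <<'E'
from h import *
axplan(.082,(-1.2,-.1,16.4))
snap('wrist','w22');crop('w22',230,200,180,140,4,'c_w22')
E
```

```text
t 15.75 rot [ -9.81 -29.4  -37.18] n>=6 shift [-64.6 173.2  27.4] n>=5 F [-0.8  1.  -1.9] w 26.3 p [ 0.4738 -0.2515  0.1968] q [ 0.04  0.11  0.43  1.79 -0.05  1.27  1.56]
  obj local now (mm) [ -73.31 -173.79  111.24]
```

View pics/c_w22.png

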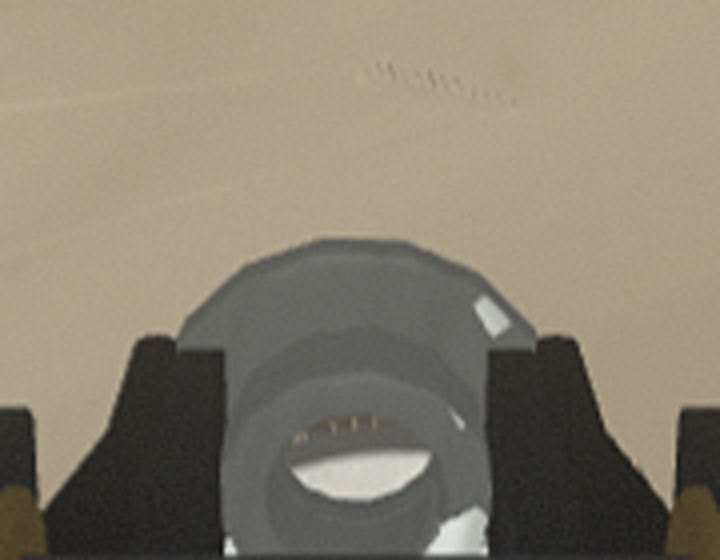

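>>> {"api": "step_arm", "payload": {
  "rows": [
    [[-1.4,-4.2,-5.3],[0,0,0],20],
    [[-1.4,-4.2,-5.3],[0,0,0],20],
    [[-1.4,-4.2,-5.3],[0,0,0],20],
    [[-1.4,-4.2,-5.3],[0,0,0],20],
    [[-1.4,-4.2,-5.3],[0,0,0],20],
    [[-1.4,-4.2,-5.3],[0,0,0],20],
    [[-1.4,-4.2,-5.3],[0,0,0],20],
    [[0,0,0],[0,0,0],20],
    [[0,0,0],[0,0,0],20]
  ]
}}

```text
time: 16.55
position: [0.469, -0.2468, 0.1815]
tool_rot: [-0.23, 2.627, 0.069]
ft_force: [-0.1, 0.2, 0.6]
grip_width: 0.306
```

```bash
python3 - <<'E'
from h import *
axplan(.082,(-1.2,-.1,16.4))
E
```

```text
t 16.55 rot [ 0.41 -0.97 -0.02] n>=1 shift [-75.6 167.7  16.2] n>=5 F [-0.1  0.2  0.6] w 26.6 p [ 0.469  -0.2468  0.1815] q [ 0.05 -0.18  0.59  2.15 -0.37  0.83  2.6 ]
  obj local now (mm) [ -75.91 -167.56   98.17]
```

>>> {"api": "step_arm", "payload": {
  "rows": [
    [[0,0,0],[-11,25,1],20],
    [[0.4,-1,0],[-13,29,1],20],
    [[0,0,0],[-13,29,1],20],
    [[0,0,0],[-13,29,1],20],
    [[0,0,0],[-13,29,1],20],
    [[0,0,0],[-12,26,1],20],
    [[0,0,0],[0,0,0],20],
    [[0,0,0],[0,0,0],20]
  ]
}}

```text
time: 17.22
position: [0.5113, -0.059, 0.2096]
tool_rot: [-0.203, 2.631, 0.059]
ft_force: [0.3, -0.6, -1.2]
grip_width: 0.306
```

```bash
python3 - <<'E'
from h import *
axplan(.082,(-1.2,-.1,16.4))
d=snap('wrist','w23')
W=cloud(d);P=W.reshape(-1,3);P=P[np.isfinite(P).all(1)]
F=frame(PSI);Pl=(P-C)@F;print(fithead(P[(Pl[:,2]>.018)&(Pl[:,2]<.06)],[*C,PSI],rad=.012))
p,R,s=tool();M=R.as_matrix();L=(W-p)@M*1000
print([L[r,319].round(1).tolist() for r in (258,262,270,285,292,296,300)])
E
```

```text
t 17.22 rot [-0.28 -1.12 -1.01] n>=1 shift [  2.5 -10.    3.5] n>=1 F [ 0.3 -0.6 -1.2] w 26.6 p [ 0.5113 -0.059   0.2096] q [ 0.15 -0.29  0.02  2.2  -0.22  0.76  2.02]
  obj local now (mm) [ 2.14  9.91 85.47]
(array([ 0.56224026, -0.06038268,  0.12012742,  0.1747226 ]), 475, np.float64(0.39801992456617746))
[[-5.9, 0.3, 90.2], [20.1, 0.3, 9.7], [17.0, 0.3, 8.7], [12.3, 0.3, 4.2], [12.3, 0.3, -2.6], [10.5, 0.3, -2.4], [9.1, 0.3, -2.9]]
```

View pics/w23.png

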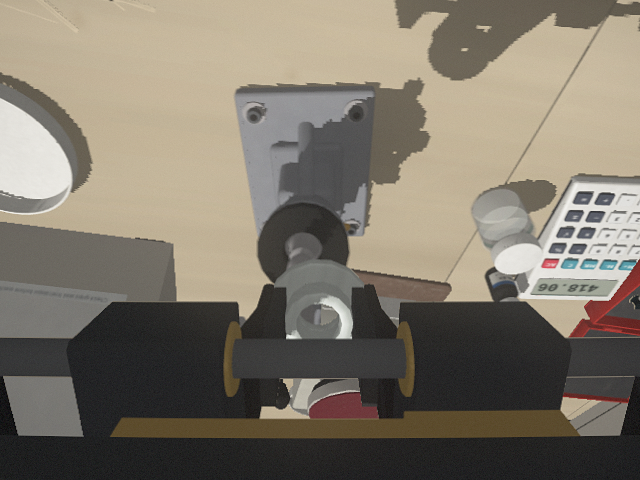

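>>> {"api": "step_arm", "payload": {
  "rows": [
    [[-0.3,-1.1,-1],[2,-9,0],20],
    [[0,0,0],[0,0,0],20],
    [[0,0,0],[0,0,0],20],
    [[0,0,0],[0,0,0],20]
  ]
}}

```text
time: 17.6
position: [0.5107, -0.0696, 0.2066]
tool_rot: [-0.217, 2.615, 0.064]
ft_force: [0.6, 0.1, -0.2]
grip_width: 0.308
```

```bash
python3 - <<'E'
from h import *
axplan(.06,(-1.2,0.1,16.4))
E
```

```text
t 17.60 rot [ 0.04 -0.29 -0.42] n>=1 shift [-1.1  0.1 24.1] n>=1 F [ 0.6  0.1 -0.2] w 26.8 p [ 0.5107 -0.0696  0.2066] q [ 0.16 -0.29  0.04  2.21 -0.26  0.75  2.09]
  obj local now (mm) [-1.13 -0.15 84.13]
```

Advance to s≈60 with the observed drift, then check in the picture.

>>> {"api": "step_arm", "payload": {
  "rows": [
    [[0,-0.3,-0.4],[-1,0,7],20],
    [[0,0,0],[0,0,7],20],
    [[0,0,0],[0,0,6],20],
    [[0,0,0],[0,0,0],20],
    [[0,0,0],[0,0,0],20],
    [[0,0,0],[0,0,0],20]
  ]
}}

```text
time: 18.1
position: [0.5223, -0.0676, 0.1867]
tool_rot: [-0.223, 2.612, 0.063]
ft_force: [-0.2, 0.1, -2.2]
grip_width: 0.309
```

```bash
python3 - <<'E'
from h import *
axplan(.058,(-1.2,0.1,16.4))
d=snap('wrist','w24')
crop('w24',230,200,180,140,4,'c_w24')
F=frame(PSI);print([proj(d,C+F[:,2]*s).round(1).tolist() for s in (.054,.047,.013)])
E
```

```text
t 18.10 rot [ 0.07 -0.14 -0.16] n>=1 shift [-0.9  0.1  3. ] n>=1 F [-0.2  0.1 -2.2] w 26.9 p [ 0.5223 -0.0676  0.1867] q [ 0.15 -0.25  0.04  2.22 -0.27  0.69  2.11]
  obj local now (mm) [-0.91 -0.08 60.96]
[[318.0, 298.0], [318.0, 291.8], [318.0, 266.8]]
```

View pics/c_w24.png

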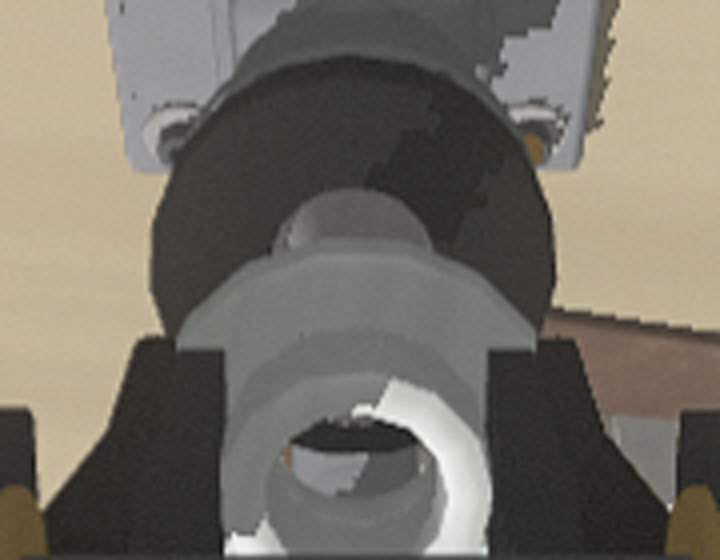

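>>> {"api": "step_arm", "payload": {
  "rows": [
    [[0,0,0],[-1,-0.2,4],20],
    [[0,0,0],[0,0,4],20],
    [[0,0,0],[0,0,3],20],
    [[0,0,0],[0,0,0],20]
  ]
}}

```text
time: 18.48
position: [0.5296, -0.0667, 0.1779]
tool_rot: [-0.223, 2.61, 0.062]
ft_force: [-1.0, 0.0, -1.1]
grip_width: 0.304
```

```bash
python3 - <<'E'
from h import *
axplan(.04,(-1.2,0.35,16.4))
d=snap('wrist','w25')
crop('w25',230,200,180,140,4,'c_w25')
E
```

```text
t 18.48 rot [ 0.02 -0.02 -0.15] n>=1 shift [1.1 0.3 9.7] n>=1 F [-1.   0.  -1.1] w 26.4 p [ 0.5296 -0.0667  0.1779] q [ 0.15 -0.22  0.04  2.22 -0.28  0.66  2.12]
  obj local now (mm) [ 1.14 -0.27 49.66]
```

View pics/c_w25.png

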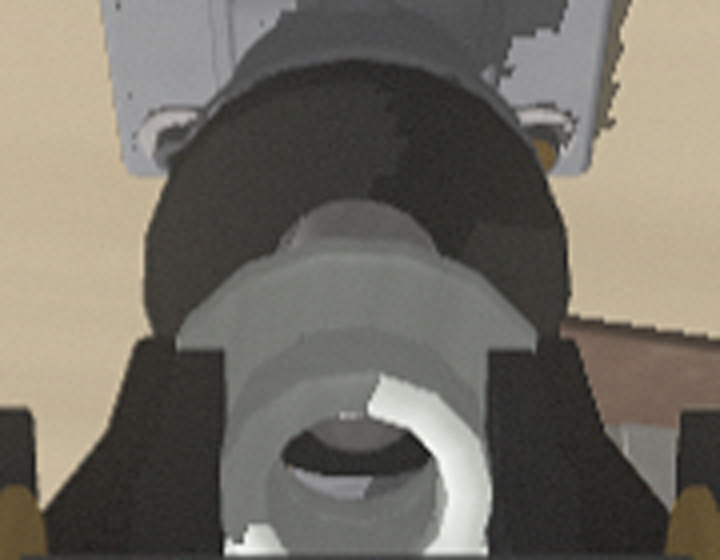

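>>> {"api": "step_arm", "payload": {
  "rows": [
    [[0,0,0],[1,0.2,0],20],
    [[0,0,0],[0,0,0],20],
    [[0,0,0],[0,0,0],20]
  ]
}}

```text
time: 18.78
position: [0.5286, -0.0667, 0.1775]
tool_rot: [-0.223, 2.61, 0.062]
ft_force: [-1.0, -0.3, -0.8]
grip_width: 0.303
```

```bash
python3 - <<'E'
from h import *
axplan(.04,(-1.2,0.35,16.4))
E
```

```text
t 18.78 rot [ 0.02 -0.02 -0.15] n>=1 shift [0.1 0.1 9.8] n>=1 F [-1.  -0.3 -0.8] w 26.3 p [ 0.5286 -0.0667  0.1775] q [ 0.15 -0.22  0.04  2.23 -0.28  0.66  2.12]
  obj local now (mm) [ 0.12 -0.13 49.84]
```

>>> {"api": "step_arm", "payload": {
  "rows": [
    [[0,0,0],[0.3,0,4],20],
    [[0,0,0],[0.3,0,3],20],
    [[0,0,0],[0,0,3],20],
    [[0,0,0],[0,0,0],20]
  ]
}}

```text
time: 19.12
position: [0.5336, -0.066, 0.1682]
tool_rot: [-0.223, 2.609, 0.062]
ft_force: [-0.3, -0.6, -1.3]
grip_width: 0.307
```

```bash
python3 - <<'E'
from h import *
axplan(.03,(-1.2,0.35,16.4))
d=snap('wrist','w26')
crop('w26',230,200,180,140,4,'c_w26')
E
```

```text
t 19.12 rot [-0.    0.04 -0.16] n>=1 shift [-0.2  0.3  9.3] n>=1 F [-0.3 -0.6 -1.3] w 26.7 p [ 0.5336 -0.066   0.1682] q [ 0.14 -0.2   0.05  2.23 -0.29  0.64  2.12]
  obj local now (mm) [-0.21 -0.3  39.28]
```

View pics/c_w26.png

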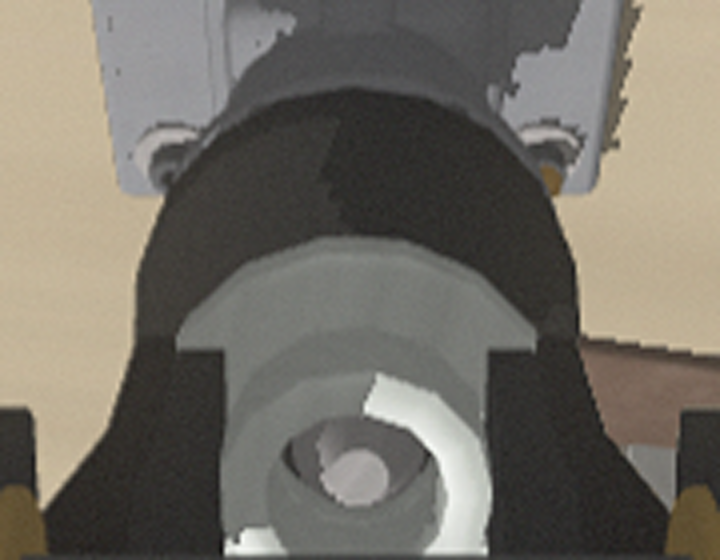

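>>> {"api": "step_arm", "payload": {
  "rows": [
    [[0,0,0],[0,0.3,4],20],
    [[0,0,0],[0,0,4],20],
    [[0,0,0],[0,0,4],20],
    [[0,0,0],[0,0,0],20],
    [[0,0,0],[0,0,0],20]
  ]
}}

```text
time: 19.58
position: [0.5402, -0.0646, 0.1567]
tool_rot: [-0.223, 2.609, 0.062]
ft_force: [0.1, 0.6, -1.6]
grip_width: 0.302
```

```bash
python3 - <<'E'
from h import *
axplan(.013,(-1.2,0.35,16.4))
E
```

```text
t 19.58 rot [-0.    0.03 -0.16] n>=1 shift [-0.2 -0.  12.9] n>=1 F [ 0.1  0.6 -1.6] w 26.2 p [ 0.5402 -0.0646  0.1567] q [ 0.14 -0.17  0.04  2.23 -0.3   0.61  2.13]
  obj local now (mm) [-1.400e-01  2.000e-02  2.592e+01]
```

>>> {"api": "step_arm", "payload": {
  "rows": [
    [[0,0,0],[0,0,4],20],
    [[0,0,0],[0,0,4],20],
    [[0,0,0],[0,0,2],20],
    [[0,0,0],[0,0,0],20],
    [[0,0,0],[0,0,0],20]
  ]
}}

```text
time: 20.0
position: [0.5456, -0.0636, 0.1469]
tool_rot: [-0.223, 2.61, 0.062]
ft_force: [0.2, 0.2, -1.3]
grip_width: 0.305
```

```bash
python3 - <<'E'
from h import *
axplan(.013,(-1.2,0.35,16.4))
E
```

```text
t 20.00 rot [ 0.    0.01 -0.16] n>=1 shift [-0.2 -0.   1.7] n>=1 F [ 0.2  0.2 -1.3] w 26.6 p [ 0.5456 -0.0636  0.1469] q [ 0.13 -0.15  0.05  2.23 -0.31  0.58  2.14]
  obj local now (mm) [-0.2   0.   14.69]
```

>>> {"api": "step_arm", "payload": {
  "rows": [
    [[0,0,0],[0,0,2],20],
    [[0,0,0],[0,0,2],20],
    [[0,0,0],[0,0,2],20]
  ]
}}

```text
time: 20.25
position: [0.5477, -0.0634, 0.1441]
tool_rot: [-0.223, 2.611, 0.064]
ft_force: [-34.9, -0.5, 35.0]
grip_width: 0.31
```

```bash
python3 - <<'E'
from h import *
axplan(.013,(-1.2,0.35,16.4))
E
```

```text
t 20.25 rot [ 0.1  -0.04 -0.17] n>=1 shift [ 0.2  0.2 -1.8] n>=1 F [-34.9  -0.5  35. ] w 27.0 p [ 0.5477 -0.0634  0.1441] q [ 0.13 -0.14  0.05  2.23 -0.31  0.58  2.14]
  obj local now (mm) [ 0.2  -0.14 11.22]
```

>>> {"api": "step_arm", "payload": {
  "rows": [
    [[0,0,0],[0,0,-1],20],
    [[0,0,0],[0,0,0],35],
    [[0,0,0],[0,0,0],50],
    [[0,0,0],[0,0,0],60],
    [[0,0,0],[0,0,0],60],
    [[0,0,0],[0,0,0],60]
  ]
}}

```text
time: 20.75
position: [0.5486, -0.0642, 0.1474]
tool_rot: [-0.222, 2.606, 0.063]
ft_force: [0.4, -0.4, -0.3]
grip_width: 0.597
```

```bash
python3 - <<'E'
from h import *
axplan(.013,(-1.2,0.35,16.4))
d=snap('wrist','w27')
crop('w27',230,200,180,140,4,'c_w27')
E
```

```text
t 20.75 rot [ 0.02  0.2  -0.19] n>=1 shift [2.5 1.  0.7] n>=1 F [ 0.4 -0.4 -0.3] w 52.0 p [ 0.5486 -0.0642  0.1474] q [ 0.13 -0.14  0.05  2.23 -0.31  0.58  2.14]
  obj local now (mm) [ 2.57 -1.03 13.69]
```

View pics/c_w27.png

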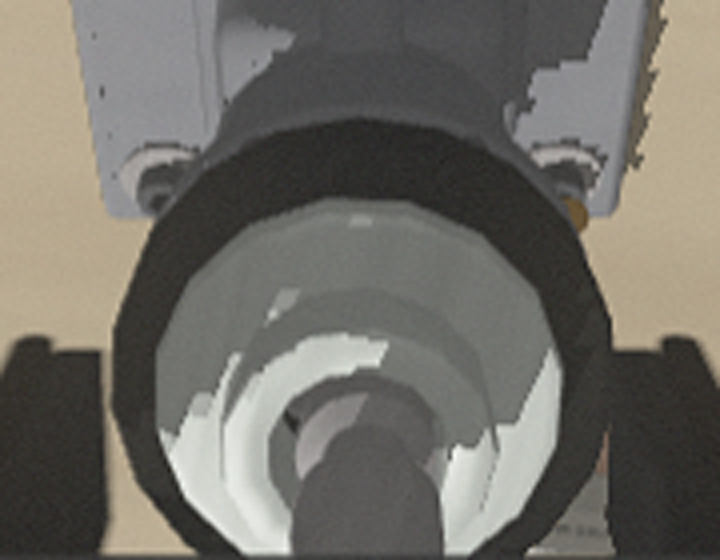

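>>> {"api": "step_arm", "payload": {
  "rows": [
    [[0,0,0],[0,0,-10],60],
    [[0,0,0],[0,0,-20],60],
    [[0,0,0],[0,0,-22],60],
    [[0,0,0],[0,0,-10],60],
    [[0,0,0],[0,0,0],50],
    [[0,0,0],[0,0,0],50]
  ]
}}

```text
time: 21.3
position: [0.5151, -0.0696, 0.2038]
tool_rot: [-0.223, 2.609, 0.063]
ft_force: [-0.1, -0.3, -0.1]
grip_width: 0.615
```

```bash
python3 - <<'E'
from h import *
axplan(.1)
d=snap('wrist','w28')
W=cloud(d);F=frame(PSI);L=(W-C)@F*1000
r=np.hypot(L[...,0],L[...,1])
for lo,hi,s in((15.5,21,19),(9.5,13,31),(23.5,27,13)):
    m=(r>lo)&(r<hi)&(abs(L[...,2]-s)<5);q=L[m];print(s,m.sum(),np.median(q[:,2]).round(2),np.linalg.lstsq(np.c_[q[:,:2],np.ones(len(q))],q[:,2],rcond=None)[0].round(3))
# pin
m=(L[...,2]>45)&(L[...,2]<70)&(L[...,1]<-30)&(L[...,1]>-110)&(L[...,0]>0)&(L[...,0]<90);q=L[m];print('pin',len(q),q.mean(0) if len(q) else'',q.max(0) if len(q) else '')
for s in('side0','top0'):
    Ls=(cloud(load(s))-C)@F*1000
    m=(Ls[...,2]>46)&(Ls[...,2]<70)&(Ls[...,1]<-30)&(Ls[...,1]>-110)&(Ls[...,0]>0)&(Ls[...,0]<90);q=Ls[m];print(s,len(q),q.mean(0),q.max(0))
    m=(Ls[...,2]>30)&(Ls[...,2]<42)&(Ls[...,1]<-10)&(Ls[...,1]>-110)&(Ls[...,0]>0)&(Ls[...,0]<90);q=Ls[m];print('arm',len(q),q.mean(0))
E
```

```text
t 21.30 rot [ 0.04  0.06 -0.17] n>=1 shift [ 0.1  1.  -4.1] n>=1 F [-0.1 -0.3 -0.1] w 53.5 p [ 0.5151 -0.0696  0.2038] q [ 0.17 -0.28  0.04  2.21 -0.27  0.73  2.11]
  obj local now (mm) [ 0.11 -0.96 95.87]
19 1605 18.83 [-3.0000e-03 -4.0000e-03  1.8834e+01]
31 578 30.79 [-9.0000e-03 -0.0000e+00  3.0726e+01]
13 1540 12.75 [ 1.0000e-03 -2.0000e-03  1.2773e+01]
pin 11 [ 36.33605642 -72.22079357  46.18086571] [ 37.02942781 -71.01490006  47.60599132]
side0 53 [ 41.03008889 -77.2267581   58.31258058] [ 47.33520253 -70.94607112  67.77101662]
arm 243 [ 45.75404059 -42.68873012  35.75622222]
top0 17 [ 45.51269673 -72.2829208   59.17165911] [ 48.9725981  -67.39437661  65.94952689]
arm 165 [ 50.11285201 -40.6902679   34.66600583]
```

View pics/w28.png

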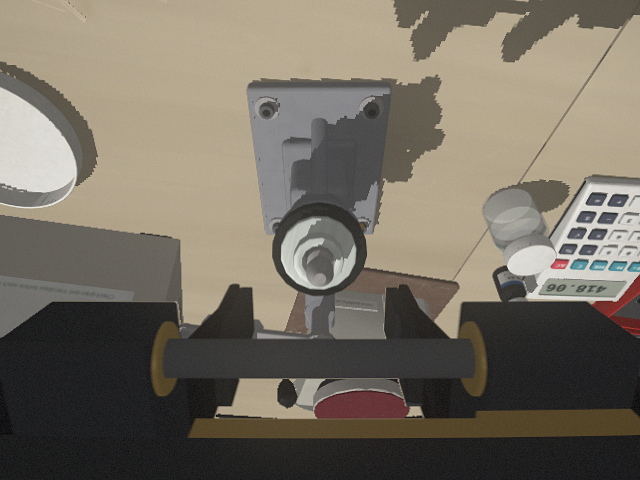

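>>> {"api": "step_arm", "payload": {
  "rows": [
    [[0,0,0],[-9,-24,-1],40],
    [[0,0,0],[-11,-28,-1],40],
    [[0,0,0],[-10,-22,-1],40],
    [[0,0,0],[0,0,0],40],
    [[0,0,0],[0,0,0],40]
  ]
}}

```text
time: 21.77
position: [0.5523, -0.139, 0.217]
tool_rot: [-0.228, 2.615, 0.065]
ft_force: [0.1, 1.0, -0.6]
grip_width: 0.467
```

```bash
python3 - <<'E'
from h import *
axplan(.1)
d=snap('wrist','w29')
W=cloud(d);F=frame(PSI);L=(W-C)@F*1000
for lo,hi in((44,52),(52,60),(60,68)):
    m=(L[...,2]>lo)&(L[...,2]<hi)&(L[...,1]<-60)&(L[...,1]>-100)&(L[...,0]>20)&(L[...,0]<80);q=L[m];print('pin',lo,len(q),q.mean(0) if len(q) else'')
m=(L[...,2]>36)&(L[...,2]<40)&(L[...,1]<-5)&(L[...,1]>-68)&(L[...,0]>20)&(L[...,0]<70);q=L[m];print('arm',len(q),q.mean(0))
E
```

```text
t 21.77 rot [ 0.2  -0.3  -0.02] n>=1 shift [28.1 75.7 -5. ] n>=2 F [ 0.1  1.  -0.6] w 40.6 p [ 0.5523 -0.139   0.217 ] q [ 0.19 -0.15  0.16  2.08 -0.33  0.78  2.28]
  obj local now (mm) [ 28.11 -75.72  94.97]
pin 44 112 [ 36.68732138 -74.45194643  47.9638283 ]
pin 52 130 [ 36.77727811 -74.47376413  55.9523106 ]
pin 60 383 [ 39.40225023 -74.45260823  64.75993461]
arm 1421 [ 44.92545938 -29.73578639  37.82707787]
```

View pics/w29.png

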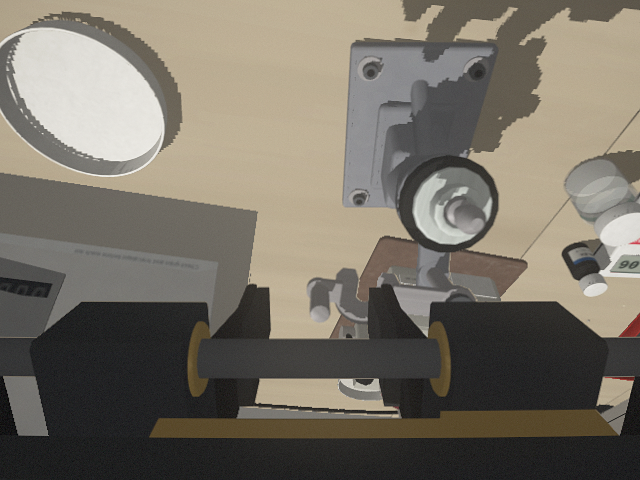

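```bash
cat >> h.py <<'E'
def locplan(x,y,s):
    F=frame(PSI);R=Rzy(-F[:,2],F[:,1]);plan(C+F@(np.array([x,y,s])/1000.),R)
    p0,R0,_=tool(); print('  tcp local (mm)',((p0-C)@F*1000).round(2))
E
python3 - <<'E'
from h import *
locplan(41,-74.5,52)
d=load('w29');W=cloud(d);F=frame(PSI);L=(W-C)@F*1000
m=(L[...,2]>64)&(L[...,2]<69)&(L[...,1]<-66)&(L[...,1]>-84)&(L[...,0]>28)&(L[...,0]<55);q=L[m];print(len(q),cv2.minEnclosingCircle(q[:,:2].astype(np.float32)),np.percentile(q,[2,98],axis=0))
E
```

```text
t 21.82 rot [ 0.16 -0.27 -0.  ] n>=1 shift [-12.8   1.3  43.1] n>=2 F [ 0.4 -0.2  0.2] w 40.4 p [ 0.5524 -0.1391  0.2171] q [ 0.19 -0.15  0.16  2.08 -0.33  0.78  2.28]
  tcp local (mm) [ 28.17 -75.83  95.07]
295 ((40.23340606689453, -74.39424133300781), 5.164000034332275) [[ 36.15039673 -78.76561785  64.15902978]
 [ 44.75701956 -70.21370109  66.98392287]]
```

>>> {"api": "step_arm", "payload": {
  "rows": [
    [[0,-0.3,0],[-12,1.3,5],40],
    [[0,0,0],[0,0,8],40],
    [[0,0,0],[0,0,0],40],
    [[0,0,0],[0,0,0],40]
  ]
}}

```text
time: 22.15
position: [0.5691, -0.1303, 0.2086]
tool_rot: [-0.233, 2.612, 0.069]
ft_force: [0.0, -0.4, 0.4]
grip_width: 0.461
```

```bash
python3 - <<'E'
from h import *
locplan(40.4,-74.4,52)
E
```

```text
t 22.15 rot [ 0.4  -0.14  0.16] n>=1 shift [-0.8 -4.4 26.7] n>=1 F [ 0.  -0.4  0.4] w 40.1 p [ 0.5691 -0.1303  0.2086] q [ 0.18 -0.12  0.15  2.07 -0.34  0.75  2.27]
  tcp local (mm) [ 39.56 -70.04  78.69]
```

>>> {"api": "step_arm", "payload": {
  "rows": [
    [[0.4,0,0],[-1,-5,0],40],
    [[0,0,0],[0,0,0],40],
    [[0,0,0],[0,0,8],40],
    [[0,0,0],[0,0,8],40],
    [[0,0,0],[0,0,6],40],
    [[0,0,0],[0,0,0],40],
    [[0,0,0],[0,0,0],40]
  ]
}}

```text
time: 22.73
position: [0.582, -0.1318, 0.1869]
tool_rot: [-0.232, 2.613, 0.06]
ft_force: [0.5, -0.3, -0.6]
grip_width: 0.457
```

```bash
python3 - <<'E'
from h import *
locplan(40.4,-74.4,52)
d=snap('wrist','w30');crop('w30',230,200,180,140,4,'c_w30')
E
```

```text
t 22.73 rot [ 0.05 -0.23  0.24] n>=1 shift [-1.  -0.6  1.7] n>=1 F [ 0.5 -0.3 -0.6] w 39.7 p [ 0.582  -0.1318  0.1869] q [ 0.17 -0.07  0.15  2.07 -0.36  0.7   2.29]
  tcp local (mm) [ 39.41 -73.76  53.65]
```

View pics/c_w30.png

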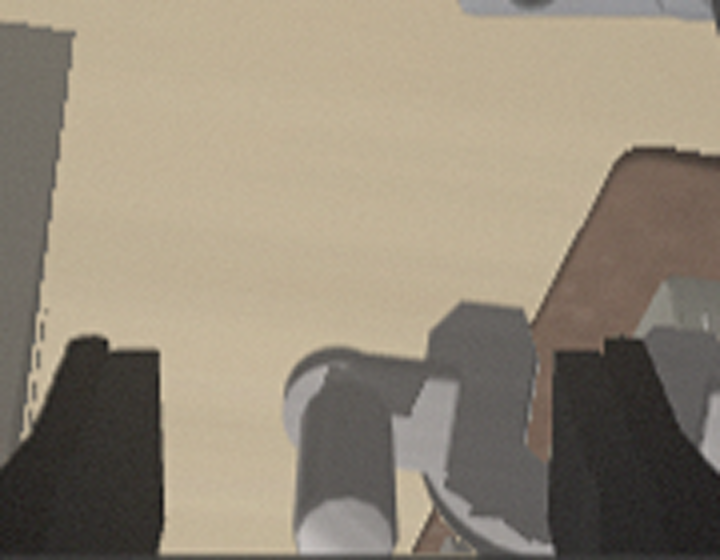

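>>> {"api": "step_arm", "payload": {
  "rows": [
    [[0,0,0],[0,-0.6,0],25],
    [[0,0,0],[0,0,0],15],
    [[0,0,0],[0,0,0],6],
    [[0,0,0],[0,0,0],6],
    [[0,0,0],[0,0,0],6],
    [[0,0,0],[0,0,0],6]
  ],
  "grip_force": 6
}}

```text
time: 23.28
position: [0.5822, -0.1329, 0.1878]
tool_rot: [-0.232, 2.612, 0.059]
ft_force: [-0.1, -0.3, -0.9]
grip_width: 0.113
```

```bash
python3 - <<'E'
from h import *
locplan(38.9,-74.4,54)
for th in np.arange(1.44,0,-.12): print(round(th,2),(np.array([75*np.sin(th-.06),75*np.cos(th-.06)])*.12).round(1))
E
```

```text
t 23.28 rot [ 0.02 -0.16  0.23] n>=1 shift [1.  0.5 0.5] n>=1 F [-0.1 -0.3 -0.9] w 9.9 p [ 0.5822 -0.1329  0.1878] q [ 0.17 -0.07  0.15  2.07 -0.36  0.7   2.29]
  tcp local (mm) [ 39.91 -74.86  54.47]
1.44 [8.8 1.7]
1.32 [8.6 2.8]
1.2 [8.2 3.8]
1.08 [7.7 4.7]
0.96 [7.  5.6]
0.84 [6.3 6.4]
0.72 [5.5 7.1]
0.6 [4.6 7.7]
0.48 [3.7 8.2]
0.36 [2.7 8.6]
0.24 [1.6 8.9]
0.12 [0.5 9. ]
```

Pin gripped at 9.9 mm. First arc section.

>>> {"api": "step_arm", "payload": {
  "rows": [
    [[0,0,0],[5,0.8,0],6],
    [[0,0,0],[5,1.2,0],6],
    [[0,0,0],[5,1.6,0],6],
    [[0,0,0],[0,0,0],6],
    [[0,0,0],[0,0,0],6]
  ]
}}

```text
time: 23.7
position: [0.5675, -0.1317, 0.1796]
tool_rot: [-0.23, 2.611, 0.059]
ft_force: [1.6, -0.6, -1.3]
grip_width: 0.116
```

```bash
cat >> h.py <<'E'
def arc(th_next,bias=-1.0,s=54):
    F=frame(PSI);p0,R0,_=tool();l=(p0-C)@F*1000
    th=np.arctan2(-l[1],50-(l[0]-bias)); print('theta',th.round(3),'radius',np.hypot(l[1],50-(l[0]-bias)).round(1))
    locplan(50-75*np.cos(th_next)+bias,-75*np.sin(th_next),s)
E
python3 - <<'E'
from h import *
arc(.96)
E
```

```text
theta 1.226 radius 75.7
t 23.70 rot [-0.02 -0.1   0.18] n>=1 shift [17.4  9.8  0.5] n>=1 F [ 1.6 -0.6 -1.3] w 10.1 p [ 0.5675 -0.1317  0.1796] q [ 0.17 -0.09  0.15  2.11 -0.36  0.69  2.31]
  tcp local (mm) [ 23.39 -71.21  54.49]
```

>>> {"api": "step_arm", "payload": {
  "rows": [
    [[0,0,0],[5.5,2.5,0],6],
    [[0,0,0],[5.5,3,0],6],
    [[0,0,0],[5,3.5,0],6],
    [[0,0,0],[0,0,0],6],
    [[0,0,0],[0,0,0],6]
  ]
}}

```text
time: 24.12
position: [0.5499, -0.1257, 0.1702]
tool_rot: [-0.229, 2.612, 0.057]
ft_force: [1.9, -0.8, -1.1]
grip_width: 0.111
```

```bash
python3 - <<'E'
from h import *
arc(.72)
E
```

```text
theta 0.951 radius 76.5
t 24.12 rot [-0.1  -0.14  0.13] n>=1 shift [12.  12.8  0.5] n>=1 F [ 1.9 -0.8 -1.1] w 9.6 p [ 0.5499 -0.1257  0.1702] q [ 0.17 -0.12  0.15  2.16 -0.36  0.67  2.3 ]
  tcp local (mm) [  4.61 -62.27  54.51]
```

>>> {"api": "step_arm", "payload": {
  "rows": [
    [[0,0,0],[4,4,0],6],
    [[0,0,0],[4,4,0],6],
    [[0,0,0],[3.5,4.5,0],6],
    [[0,0,0],[0,0,0],6],
    [[0,0,0],[0,0,0],6]
  ]
}}

```text
time: 24.53
position: [0.5351, -0.1161, 0.1627]
tool_rot: [-0.227, 2.614, 0.055]
ft_force: [0.4, -2.1, -1.9]
grip_width: 0.108
```

```bash
python3 - <<'E'
from h import *
arc(.48)
E
```

```text
theta 0.703 radius 77.7
t 24.53 rot [-0.21 -0.29  0.05] n>=1 shift [ 7.2 15.6  0.5] n>=1 F [ 0.4 -2.1 -1.9] w 9.4 p [ 0.5351 -0.1161  0.1627] q [ 0.17 -0.16  0.13  2.2  -0.35  0.66  2.28]
  tcp local (mm) [-10.29 -50.21  54.47]
```

>>> {"api": "step_arm", "payload": {
  "rows": [
    [[0,0,0],[2,5,0],6],
    [[0,0,0],[2,5,0],6],
    [[0,0,0],[1.5,5,0],6],
    [[0,0,0],[0,0,0],6],
    [[0,0,0],[0,0,0],6]
  ]
}}

```text
time: 24.95
position: [0.525, -0.1038, 0.1581]
tool_rot: [-0.224, 2.619, 0.053]
ft_force: [-0.9, -2.1, -0.9]
grip_width: 0.112
```

```bash
python3 - <<'E'
from h import *
arc(.24,-3)
d=snap('wrist','w31');snap('side','s31');crop('s31',290,170,130,120,6,'c_s31')
E
```

```text
theta 0.501 radius 75.8
t 24.95 rot [-0.31 -0.57 -0.04] n>=1 shift [ 6.4 18.6  0.4] n>=1 F [-0.9 -2.1 -0.9] w 9.8 p [ 0.525  -0.1038  0.1581] q [ 0.17 -0.18  0.11  2.23 -0.33  0.65  2.24]
  tcp local (mm) [-19.46 -36.38  54.42]
```

View pics/w31.png

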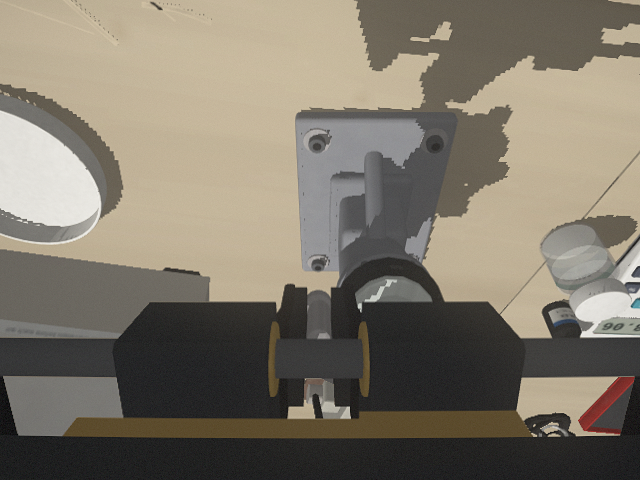

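View pics/c_s31.png

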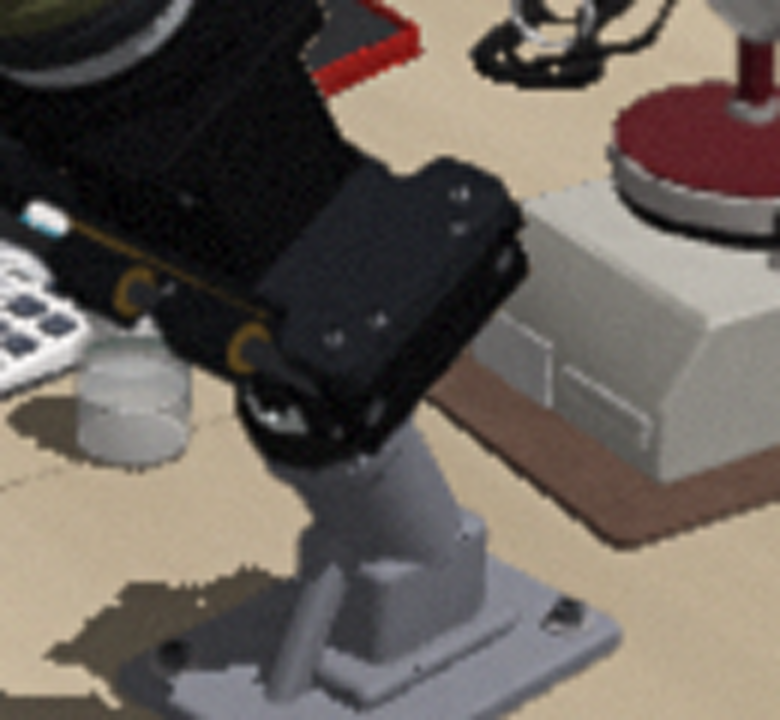

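>>> {"api": "step_arm", "payload": {
  "rows": [
    [[0,-0.4,0],[3,4.5,0],6],
    [[0,0,0],[2,5.5,0],6],
    [[0,0,0],[1.2,5.5,0],6],
    [[0,0,0],[0,0,0],6],
    [[0,0,0],[0,0,0],6]
  ]
}}

```text
time: 25.47
position: [0.5166, -0.0876, 0.1549]
tool_rot: [-0.224, 2.612, 0.055]
ft_force: [-2.3, -1.9, -0.4]
grip_width: 0.109
```

```bash
python3 - <<'E'
from h import *
arc(.0,-3)
E
```

```text
theta 0.254 radius 75.2
t 25.47 rot [-0.26 -0.13 -0.03] n>=1 shift [ 2.2 18.9  0.4] n>=1 F [-2.3 -1.9 -0.4] w 9.5 p [ 0.5166 -0.0876  0.1549] q [ 0.16 -0.21  0.08  2.27 -0.32  0.63  2.21]
  tcp local (mm) [-25.77 -18.92  54.36]
```

>>> {"api": "step_arm", "payload": {
  "rows": [
    [[0,0,0],[1,4.5,0],6],
    [[0,0,0],[0.7,4.5,0],6],
    [[0,0,0],[0.3,4,0],6],
    [[0,0,0],[0,0,0],6],
    [[0,0,0],[0,0,0],6]
  ]
}}

```text
time: 25.88
position: [0.5126, -0.0726, 0.1541]
tool_rot: [-0.226, 2.611, 0.056]
ft_force: [-1.0, -1.7, -0.0]
grip_width: 0.114
```

```bash
python3 - <<'E'
from h import *
arc(.0,-3)
E
```

```text
theta 0.048 radius 74.5
t 25.88 rot [-0.21 -0.09  0.03] n>=1 shift [0.6 3.5 0.3] n>=1 F [-1.  -1.7 -0. ] w 10.0 p [ 0.5126 -0.0726  0.1541] q [ 0.16 -0.23  0.05  2.28 -0.3   0.62  2.17]
  tcp local (mm) [-27.38  -3.54  54.32]
```

Last few mm, pushing on to the stop.

>>> {"api": "step_arm", "payload": {
  "rows": [
    [[0,0,0],[0,2,0],6],
    [[0,0,0],[0,2,0],6],
    [[0,0,0],[0,2,0],6]
  ]
}}

```text
time: 26.13
position: [0.512, -0.0692, 0.1542]
tool_rot: [-0.223, 2.61, 0.05]
ft_force: [0.6, -10.2, -3.6]
grip_width: 0.111
```

```bash
python3 - <<'E'
from h import *
arc(.0,-3)
E
```

```text
theta 0.0 radius 74.3
t 26.13 rot [-0.46 -0.02 -0.01] n>=1 shift [0.7 0.  0.5] n>=1 F [  0.6 -10.2  -3.6] w 9.7 p [ 0.512  -0.0692  0.1542] q [ 0.16 -0.23  0.04  2.29 -0.29  0.62  2.14]
  tcp local (mm) [-2.725e+01 -1.000e-02  5.446e+01]
```

>>> {"api": "step_arm", "payload": {
  "rows": [
    [[0,0,0],[0,0.5,0],8],
    [[0,0,0],[0,0,0],18],
    [[0,0,0],[0,0,0],26],
    [[0,0,0],[0,0,0],30],
    [[0,0,0],[0,0,0],30]
  ]
}}

```text
time: 26.55
position: [0.5134, -0.068, 0.1554]
tool_rot: [-0.223, 2.607, 0.05]
ft_force: [0.0, 0.0, 0.4]
grip_width: 0.309
```

```bash
python3 - <<'E'
from h import *
arc(.0,-3)
d=snap('wrist','w32');crop('w32',230,200,180,140,4,'c_w32')
E
```

```text
theta -0.012 radius 72.4
t 26.55 rot [-0.47  0.15 -0.01] n>=1 shift [ 2.6 -0.9  0.7] n>=1 F [0.  0.  0.4] w 26.9 p [ 0.5134 -0.068   0.1554] q [ 0.16 -0.23  0.04  2.29 -0.29  0.61  2.14]
  tcp local (mm) [-25.37   0.88  54.71]
```

View pics/c_w32.png

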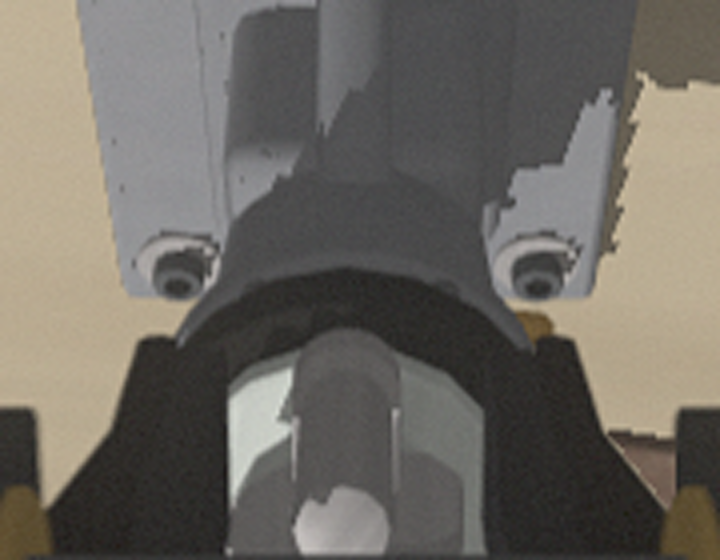

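Pin sits freely between the open fingers. Retract straight back and check.

>>> {"api": "step_arm", "payload": {
  "rows": [
    [[0,0,0],[0,-0.5,-4],30],
    [[0,0,0],[0.5,0,-10],30],
    [[0,0,0],[1,0,-15],30],
    [[0,0,0],[2,0,-15],30],
    [[0,0,0],[2,0,-10],30],
    [[0,0,0],[0,0,0],30],
    [[0,0,0],[0,0,0],30]
  ]
}}

```text
time: 27.18
position: [0.495, -0.0737, 0.1922]
tool_rot: [-0.234, 2.617, 0.061]
ft_force: [0.2, -1.2, 0.1]
grip_width: 0.343
```

```bash
python3 - <<'E'
from h import *
locplan(-27,0,100)
d=snap('wrist','w33');W=cloud(d);F=frame(PSI);L=(W-C)@F*1000
m=(L[...,2]>63)&(L[...,2]<69)&(np.hypot(L[...,0]+25,L[...,1])<15);q=L[m];print(len(q),cv2.minEnclosingCircle(q[:,:2].astype(np.float32)) if len(q) else '',q.mean(0))
r=np.hypot(L[...,0],L[...,1])
for lo,hi,s in((15.5,21,19),(23.5,27,13)):
    m=(r>lo)&(r<hi)&(abs(L[...,2]-s)<5);q=L[m];print(s,m.sum(),np.median(q[:,2]).round(2))
crop('w33',200,100,240,240,2.5,'c_w33')
snap('side','s33');crop('s33',290,170,130,120,6,'c_s33')
E
```

```text
t 27.18 rot [ 0.14 -0.47  0.29] n>=1 shift [ 3.5  1.5 -3.8] n>=1 F [ 0.2 -1.2  0.1] w 29.9 p [ 0.495  -0.0737  0.1922] q [ 0.43 -0.3  -0.16  2.25 -0.39  0.75  2.24]
  tcp local (mm) [-23.5   -1.53  96.15]
334 ((-25.380794525146484, 0.20876748859882355), 5.065240859985352) [-2.58686181e+01  3.70106917e-02  6.54735020e+01]
19 909 18.83
13 839 12.78
```

View pics/c_w33.png

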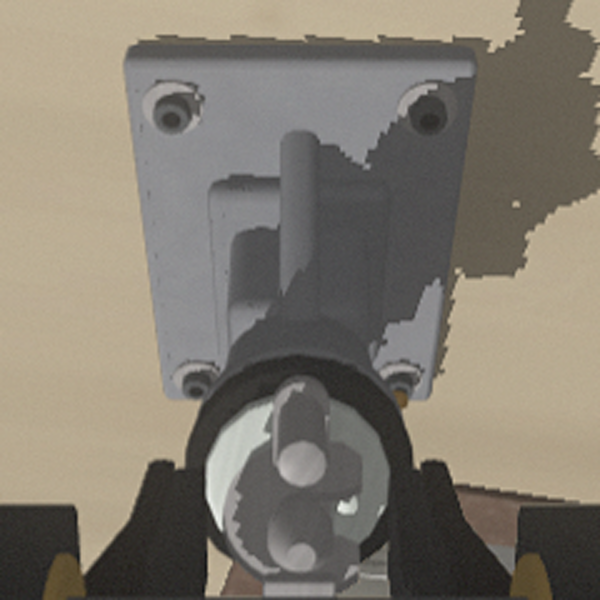

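View pics/c_s33.png

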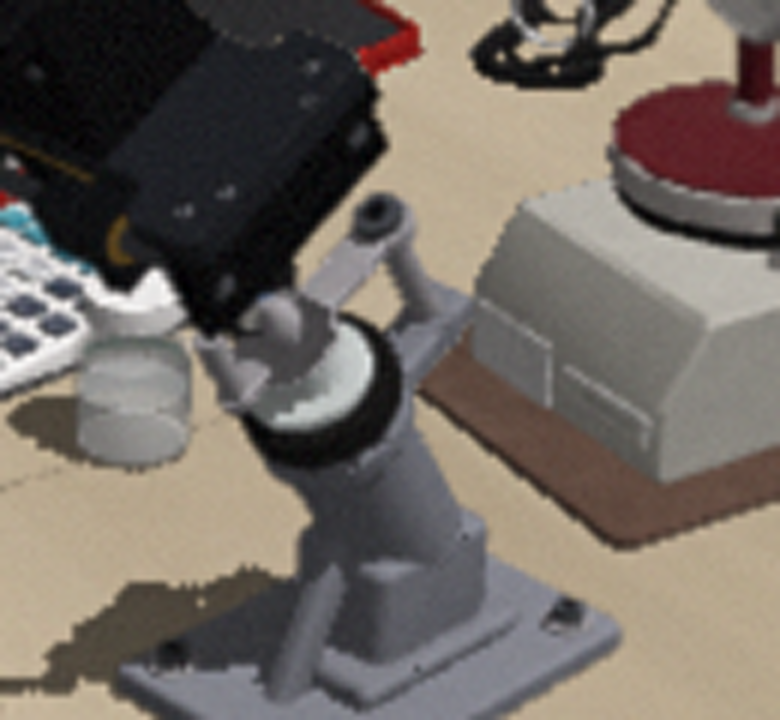

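>>> {"api": "step_arm", "payload": {
  "rows": [
    [[0,0,0],[-4,0,-7],30],
    [[0,0,0],[-4,0,-7],30],
    [[0,0,0],[-4,0,-7],30],
    [[0,0,0],[0,0,0],30],
    [[0,0,0],[0,0,0],30],
    [[0,0,0],[0,0,0],30]
  ]
}}

```text
time: 27.78
position: [0.5022, -0.0736, 0.2161]
tool_rot: [-0.242, 2.621, 0.068]
ft_force: [-0.0, -0.3, -1.0]
grip_width: 0.346
```

```bash
python3 - <<'E'
from h import *
locplan(-27,0,110)
t=snap('top','t34');t0=load('top0')
d=snap('wrist','w34');W=cloud(d);F=frame(PSI);L=(W-C)@F*1000
m=(L[...,2]>63)&(L[...,2]<69)&(np.hypot(L[...,0]+25,L[...,1])<15);q=L[m];print(len(q),cv2.minEnclosingCircle(q[:,:2].astype(np.float32)) if len(q) else '')
E
```

```text
t 27.78 rot [ 0.52 -0.69  0.48] n>=1 shift [21.6  2.7  3.2] n>=1 F [-0.  -0.3 -1. ] w 30.1 p [ 0.5022 -0.0736  0.2161] q [ 0.43 -0.3  -0.16  2.2  -0.37  0.81  2.22]
  tcp local (mm) [ -5.37  -2.71 113.25]
302 ((-25.251220703125, 0.14124801754951477), 5.050954818725586)
```

View pics/w34.png

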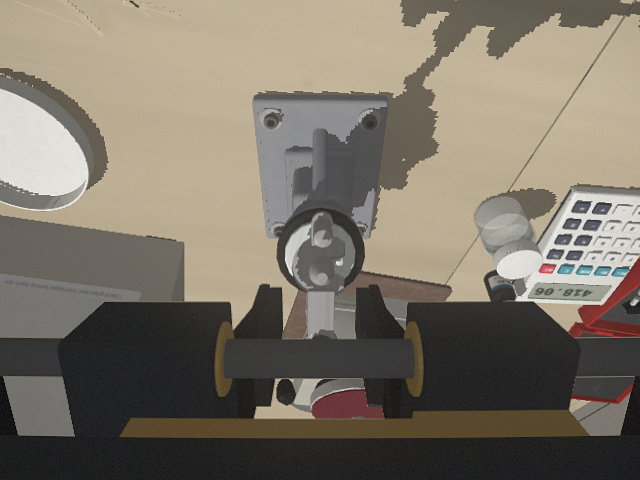

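View pics/t34.png

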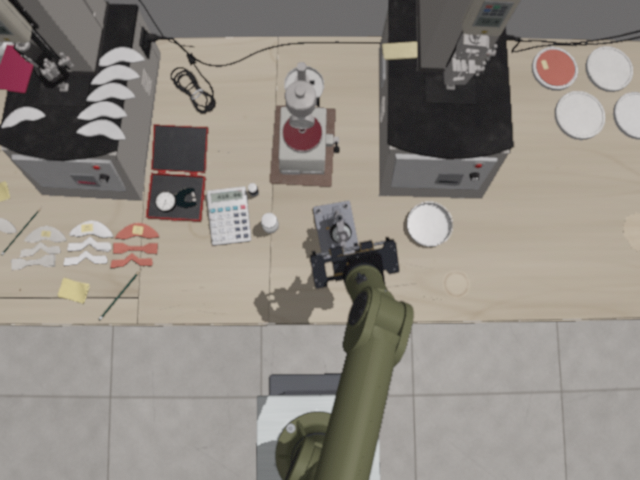

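The wrist view shows the washer arm straight across the stack with the slot round the neck. The top view shows the calculator (230,215), bottle (270,222) and dish (429,225) at their starting pixels. The arm is clear of everything, so I'm handing in.

```bash
python3 -c "
from bench import order
print(order.close_job())"
```

```text
the job is handed in; nothing more can be done
None
```

The job is done and handed in at about 28 s of the 72 s. The wheel is home on the spindle, the clamp flange is home on it with its hub outward, and the C-washer is swung in to its stop around the neck.

Last checks:
- **Wheel:** its outer face measured 12.8 mm out from the shoulder, against 13 mm expected.
- **Flange:** the top of its disc measured 18.8 mm, against 19 mm. The top of its hub measured 30.8 mm, against 31 mm, before the washer covered it. Both faces lay square to the spindle.
- **C-washer:** its pin stands at (-25.3, 0.1) mm from the spindle axis, against (-25, 0) mm at home. It met the stop with about 10 N.
- **Forces:** the highest wrist force I read was about 49 N, when pressing the flange home (limit 120 N).
- **Surroundings:** the calculator, dish and bottle are at the same pixels as at the start in the top picture. The arm was clear of everything at hand-in.

One disagreement: the top camera placed the wheel about 6 mm, and the flange about 4 mm, from where the wrist camera saw them. I used the wrist camera's positions, and both parts went on as those predicted.

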